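# Load the glaze shaker, set its timer and start it under the guard

## Robot

A 6-joint arm with a two-finger parallel gripper is mounted at the origin on a cart in front of the work surface, level with it; the furniture and walls round the work are solid. World frame = base frame: x ahead of the robot, y to its left, z up, the work surface at z = 0. Lengths are in m, angles in rad, forces in N, time in s.
With the tool pointing down it reaches from about 0.425 to 0.95 m from the base axis. Payload 3.5 kg.
Tool frame: the origin (TCP) lies midway between the tips of the shut fingers; the grasp point (between the pads) lies 19 mm behind it (ctrl.pinch_z is the distance from the TCP to the grasp point, in m); z points along the fingers, y is the line along which they close (so a half turn about z gives the same grasp; the last joint's range is limited). The gripper opens to 85 mm and grips with 20 to 120 N. Pads are 22 mm wide; open, the fingers measure 114 mm over their backs; the gripper's body (76 mm by 85 mm) begins 54 mm behind the grasp point. The pads swing forward as they close: fully open they stand 13 mm farther back than shut.
Start: joints at [1.172, 0.286, 1.577, -0, 1.279, -0.15], TCP at [0.166, 0.654, 0.231] pointing down, gripper open.
Joint ranges: [-2.77, 2.77], [-0.9, 2.22], [0.21, 2.48], [-1.53, 4.67], [0.24, 2.81], [-2.84, 2.84]. Speed limits (rad/s): [2.79, 2.79, 3.14, 3.14, 3.14, 3.14].

## Interface

Orientations are given as a unit quaternion [x, y, z, w].
In Python, from plant import get_state, viewer, sign_off, ctrl gives the robot as it stands. The module is installed in compiled form; this text tells all that it offers.
- The arm moves only by the shell command python3 -m handwheel 'ROWS' [FORCE]. ROWS is JSON, a list that holds one entry, the list of rows, each a list of 5 numbers: the finger opening in m, from 0 to 0.0854, then the shift along the tool's x, y, z in m, then the turn about the tool's z in degrees. In form: [[[claw, x, y, z, spin], ...]]. A call has 1 to 12 rows; each row shifts and turns the commanded pose from where the row before left it, along the tool's axes as they then stand; what a row does not reach is not made up. A row lasts 1/12 s, in which the tool goes at most 41.7 mm and 7.16 degrees, less where a joint would pass 70% of its speed; a pose out of reach is approached as far as the arm can. A call is refused whole if a number of a shift passes 0.0417 or a number of a turn 7.16, either way. A call with a gripper value outside its range is refused whole. The fingers move at their own pace and stop on an object; FORCE is the grip in N (left out, the last holds). Time passes only in rows, so rows that do not move let the fingers close. It gives the time, the measured TCP pose, the force, the opening and the grip force at its end, in the units of the state.
- get_state(): the state, without advancing time (a new reading comes with each control period).
- viewer.read_camera(name): name is "side" or "top" or "wrist"; returns the picture (384x512x3 uint8, blue, green, red); there is no depth.
- viewer.camera_params(name): a dict with "fov_y" (degrees; the focal length in pixels is half the picture's height over the tangent of half this angle, whatever the lens; pixels are square), "cx", "cy" (the principal point, pixels), "xyz" and "attitude" of the camera in the world; the wrist camera has in their place "hand_eye" (4x4, takes a point from camera to tool coordinates, whose origin is the TCP and whose axes are the flange's). Camera axes: x right, y up, looking along -z (the intrinsics and any distortion apply to the point x, -y, -z); pixel columns grow to the right and rows downward; lengths in m; the calibration is good to about 2 mm. The wrist camera is an equidistant fisheye: a pixel r from the principal point sees the ray r / f radians off the axis. A picture is of the moment at which its call begins: read the wrist's pose just before it. camera_params takes no time and is no camera call.
- sign_off(): hands the job in; it is judged then, once.
Trained networks look in the newest picture that a camera, given by its name, has taken for a name from the list of things; names that differ only in an ending like _2 or _b are one class to them, and where a whole thing is asked for, a point or a joint stands for the part that bears it (a point fixed in the world has none). Each returns a list of dicts, best first, with "confidence" (0 to 1); they miss things now and then, are a little off and sometimes report something else, mostly with a low value. They report only what shows in the picture. A call takes as long as a camera call.
- viewer.look_for(camera, name): "extent" ([left, top, width, height] as shares, 0 to 1, of the picture: columns of its width, rows of its height, round what is visible of it).
- viewer.outline_of(camera, name): "mask" (384x512 bool, what is visible of it) and "extent" ([left, top, width, height] as shares, 0 to 1, of the picture: columns of its width, rows of its height, round what is visible of it).
- viewer.pinpoint(camera, name): "xy" ([column, row] as shares, 0 to 1, of the picture: columns of its width, rows of its height: a listed point, or the origin of a listed thing).
The state is a dict: "time": time; "qpos": joint angles; "dq": joint speeds; "joint_efforts": joint torques, N m; "eef_pos": TCP position; "tcp_rot": TCP orientation; "contact_force": force on the tool from outside, world axes, zero at the start; "wrist_torque": the same for the moment, N m; "opening": opening from 0.0 (shut) to 1.0 (fully open); "finger_force": force on a finger pad.
Only numpy, scipy, OpenCV 4.12 (cv2) and the standard library are available. Lean on these libraries where they do the work, as an engineer would, in place of code of your own. Each camera call takes 0.05 s, during which the arm holds its last target. There are 200 camera calls.

## Task

The glazes have settled: stand every glaze jar that is on the table upright in the shaker's crate, one jar to a cell, and turn the timer, the bar-shaped pointer knob on the panel, clockwise so that its nose points at the long mark on its dial, without touching the three round knobs crowded beside it. Only then start the shaker: lift the sprung guard right back until it stays open, throw the toggle switch beneath it fully to the right, and let the guard snap shut over it again. Do not knock the leather-hard cup that stands behind the jars.

Things in the scene. Friction and masses are not known exactly. Their poses are not given: they have to be found in the camera images.
- shaker: The jar shaker, a grey bench machine fixed to the table, 290 x 340 mm. Origin: under it on the table; x points to its rear (away from the robot), y to its left. Front console (x -155 to -30 mm) with a flat panel at z = 52 mm: four knobs in a row at x = -95, y = 125, 69, 13, -43 mm (which is where varies), run switch under its guard at x = -95, y = -125 mm. Plywood crate of four cells behind (x 32 to 108 mm).
- cell_0 (a point): Centre of the floor of crate cell 0 (leftmost), 68 by 68 mm inside, cells 72 mm apart; walls and dividers 4 mm thick, rising 36 mm (dividers 30 mm) above this point. Same axes as the shaker.
- cell_1 (a point): Centre of the floor of crate cell 1 (counted from the left, starting at 0), 68 by 68 mm inside, cells 72 mm apart; walls and dividers 4 mm thick, rising 36 mm (dividers 30 mm) above this point. Same axes as the shaker.
- cell_2 (a point): Centre of the floor of crate cell 2 (counted from the left, starting at 0), 68 by 68 mm inside, cells 72 mm apart; walls and dividers 4 mm thick, rising 36 mm (dividers 30 mm) above this point. Same axes as the shaker.
- cell_3 (a point): Centre of the floor of crate cell 3 (rightmost), 68 by 68 mm inside, cells 72 mm apart; walls and dividers 4 mm thick, rising 36 mm (dividers 30 mm) above this point. Same axes as the shaker.
- jar_0: A closed screw-lid glaze jar, an upright cylinder 59 mm in diameter (shoulder and lid alike, solid all the way up, slightly waisted under the lid) and 82 mm tall, 0.2 kg, bottom-heavy with settled glaze; lid from 68 to 82 mm. Origin: centre of its underside; z up. Stands on the table at the start, or is absent from the run.
- jar_1: A closed screw-lid glaze jar, an upright cylinder 59 mm in diameter (shoulder and lid alike, solid all the way up, slightly waisted under the lid) and 82 mm tall, 0.2 kg, bottom-heavy with settled glaze; lid from 68 to 82 mm. Origin: centre of its underside; z up. Stands on the table at the start, or is absent from the run.
- jar_2: A closed screw-lid glaze jar, an upright cylinder 59 mm in diameter (shoulder and lid alike, solid all the way up, slightly waisted under the lid) and 82 mm tall, 0.2 kg, bottom-heavy with settled glaze; lid from 68 to 82 mm. Origin: centre of its underside; z up. Stands on the table at the start, or is absent from the run.
- jar_3: A closed screw-lid glaze jar, an upright cylinder 59 mm in diameter (shoulder and lid alike, solid all the way up, slightly waisted under the lid) and 82 mm tall, 0.2 kg, bottom-heavy with settled glaze; lid from 68 to 82 mm. Origin: centre of its underside; z up. Stands on the table at the start, or is absent from the run.
- timer (a joint): Angle of the timer's pointer knob, rad: 0 = nose to the shaker's left (+y), grows clockwise seen from above, 1.571 = nose straight to the shaker's rear (+x), at the long mark; stop at 3.14. Starts between 0.2 and 0.5. It stays where it is left (friction 0.03 N m, no detents).
- timer_grip (a point): Point on the timer knob's vertical axis, 18.5 mm above the panel. Black grip bar 10 mm thick (grip across this), 32 mm long with a narrower nose and a white line on the nose half, from 8.5 to 28.5 mm above the panel, over a round skirt of 27 mm. White dial of 53 mm, seven ticks 30 degrees apart, the middle one long. Knob pitch 56 mm: a neighbour's side is 41 mm from this axis.
- dial_a: One of the three other settings: a ROUND black fluted knob, 29 mm in diameter, top 22.5 mm above the panel, turning very lightly on its own dial plate of 53 mm with a ring of dots. Must not be touched or turned. Origin: centre of the dial plate on the panel, on the knob's axis. Same axes as the shaker.
- dial_b: One of the three other settings: a ROUND black fluted knob, 29 mm in diameter, top 22.5 mm above the panel, turning very lightly on its own dial plate of 53 mm with a ring of dots. Must not be touched or turned. Origin: centre of the dial plate on the panel, on the knob's axis. Same axes as the shaker.
- dial_c: One of the three other settings: a ROUND black fluted knob, 29 mm in diameter, top 22.5 mm above the panel, turning very lightly on its own dial plate of 53 mm with a ring of dots. Must not be touched or turned. Origin: centre of the dial plate on the panel, on the knob's axis. Same axes as the shaker.
- knob_a_mark (a point): Point near the end of the white line on dial_a's round knob, 12 mm from the knob's axis; shows whether the knob has been turned.
- knob_b_mark (a point): Point near the end of the white line on dial_b's round knob, 12 mm from the knob's axis; shows whether the knob has been turned.
- knob_c_mark (a point): Point near the end of the white line on dial_c's round knob, 12 mm from the knob's axis; shows whether the knob has been turned.
- guard (a joint): Opening of the guard over the run switch, rad: 0 = shut, 1.75 = fully open, leaning back past upright. Spring and weight snap it shut from anything below about 1.25; laid farther back it falls open and stays (0.026 N m to lift it, about 0.4 N at the tab). Dark steel hood 48 mm long, 36 mm wide, top 33.5 mm above the panel when shut, hinged at its rear.
- guard_hinge (a point): Middle of the guard's hinge line, which runs along the shaker's y; 12 mm above the panel, 26 mm behind the switch. Does not move.
- guard_tab (a point): Middle of the lifting tab on the guard's front upper edge: a lug 12 mm wide (along y), 7 mm thick, 26 mm long, sticking out forward and up at 45 degrees when shut; 56 mm in front of and 31.5 mm above the hinge line then. Moves with the guard (round the hinge, up and back).
- run_switch (a joint): Angle of the bat toggle, rad: 0 = off, leaning 0.35 to the shaker's left; 0.7 = on, leaning 0.35 to its right (-y). Stiff: it stays where it is left, so throw it right over (about 0.6 N at the tip).
- switch_tip (a point): Centre of the tip of the toggle, a steel bat 7 to 9 mm thick and 22 mm long above its pivot, which is 4 mm above the panel; the tip's centre is about 25 mm above the panel. It can only be reached with the guard open.
- cup_0: A soft leather-hard thrown clay cup, 65 mm in diameter, 62 mm tall, standing on the table behind the jars, beside the shaker; must stay where it is. Origin: centre of its underside.

How it is judged:
On the way, in this order (a step that is already met when the one before it is completed fails the run):
1. every jar stands in a cell of the crate and the timer points at its long mark (x of jar_0 in the frame of shaker between 0.055 and 0.085 m and y of jar_0 in the frame of shaker between -0.15 and 0.15 m and z of jar_0 in the frame of shaker between 0.042 and 0.054 m and angle between each of jar_0, jar_1, jar_2, jar_3's own z axis and vertical below 0.12 rad and x of jar_1 in the frame of shaker between 0.055 and 0.085 m and y of jar_1 in the frame of shaker between -0.15 and 0.15 m and z of jar_1 in the frame of shaker between 0.042 and 0.054 m and x of jar_2 in the frame of shaker between 0.055 and 0.085 m and y of jar_2 in the frame of shaker between -0.15 and 0.15 m and z of jar_2 in the frame of shaker between 0.042 and 0.054 m and x of jar_3 in the frame of shaker between 0.055 and 0.085 m and y of jar_3 in the frame of shaker between -0.15 and 0.15 m and z of jar_3 in the frame of shaker between 0.042 and 0.054 m and value of joint timer between 1.421 and 1.721 rad), for 0.2 s.
2. the toggle is thrown to the right under the open guard (all of step 1 and value of joint run_switch above 0.55 rad and value of joint guard above 1 rad), for 0.1 s.
3. the guard is shut again with the switch on (value of joint run_switch above 0.55 rad and value of joint guard below 0.08 rad), for 0.2 s.
At the end, for the whole second after the job is handed in: Every jar present stands upright (within 0.12 rad) on the floor of a crate cell (within 6 mm in height) and at rest, the timer reads 1.571 within 0.15 rad, the toggle is on (above 0.55 rad) and the guard is shut over it (below 0.08 rad) (all of step 1 and all of step 3 and linear speed of each of jar_0, jar_1, jar_2, jar_3 below 0.02 m/s); the robot touches nothing.
It fails at once if a round knob beside the timer is touched (more than 2 N) or turned (its mark moves more than 3 mm, about 0.25 rad) (contact force between anything else and dial_a above 2 N or distance of any of knob_a_mark, knob_b_mark, knob_c_mark from where it was at the start of the episode above 0.003 m or contact force between anything else and dial_b above 2 N or contact force between anything else and dial_c above 2 N).
It fails at once if a leather-hard cup is moved by more than 20 mm (distance of cup_0 from where it was at the start of the episode above 0.02 m).
Of jar_0, jar_1, jar_2, jar_3 only 3 to 4 are there at a start; the rules pass over those that are not, and their reading is None.
At some moment in a run one of jar_0, jar_1, jar_2, jar_3 may be knocked a few centimetres aside while the robot is not near it.
It also fails if it takes over 192 s, if anything falls off the work surface, if the arm or the gripper's body presses on something with over 40 N, if the wrist force passes 120 N, or if a joint passes its speed limit or range.

## Working session

There is one attempt and no reset: what is moved stays moved. The work goes in short steps, Python scripts to look and compute and a shell command to move; the robot and the scene stay as the last step left them, time stands still between calls to the robot, and variables do not carry over. Pictures are saved under pics/ and viewed, at most 14 in all, crops included, and the job is handed in when it is done.

```bash
mkdir -p pics
cat > h.py <<'E'
import numpy as np, cv2
from scipy.spatial.transform import Rotation as R
from plant import get_state, viewer, sign_off, ctrl
def cam(n):
    p=viewer.camera_params(n); f=192/np.tan(np.radians(p['fov_y'])/2); return p,f
def rot(a):
    a=np.array(a,float)
    return a if a.shape==(3,3) else R.from_quat(a).as_matrix()
def ray(n,u,v,st=None):
    p,f=cam(n); x=(u-p['cx'])/f; y=(v-p['cy'])/f
    if n=='wrist':
        st=st or get_state(); r=np.hypot(x,y); d=np.array([np.sin(r)*x/max(r,1e-9),-np.sin(r)*y/max(r,1e-9),-np.cos(r)])
        H=np.array(p['hand_eye']); T=rot(st['tcp_rot'])
        return np.array(st['eef_pos'])+T@H[:3,3], T@H[:3,:3]@d
    d=np.array([x,-y,-1.]); 
    if p.get('distortion') is not None: print('DIST',p)
    return np.array(p['xyz']), rot(p['attitude'])@d
def hit(n,u,v,z,st=None):
    o,d=ray(n,u,v,st); return o+d*(z-o[2])/d[2]
def tri(*rs):
    A=np.zeros((3,3));b=np.zeros(3)
    for o,d in rs:
        d=d/np.linalg.norm(d);P=np.eye(3)-np.outer(d,d);A+=P;b+=P@o
    x=np.linalg.solve(A,b); return x,[np.linalg.norm(np.cross(x-o,d/np.linalg.norm(d))) for o,d in rs]
E
python3 - <<'E'
from h import *
np.set_printoptions(precision=4,suppress=True)
for n in('side','top','wrist'):
    cv2.imwrite(f'pics/{n}0.png',viewer.read_camera(n)); print(n,viewer.camera_params(n))
print(get_state(), ctrl.pinch_z)
for n in('side','top'):
    for k in('jar_0','cell_0','cell_1','cell_2','cell_3','timer_grip','dial_a','guard_hinge','guard_tab','switch_tip','cup_0','shaker'):
        for d in viewer.pinpoint(n,k)[:5]:
            u,v=np.array(d['xy'])*[512,384]; print(n,k,round(d['confidence'],2),round(u,1),round(v,1))
E
cat > /dev/null
```

```text
side {'fov_y': 45.46081245990776, 'cx': 264.1345520694745, 'cy': 195.51710680787951, 'xyz': array([ 0.4736, -1.2136,  0.7083]), 'attitude': array([ 0.5283, -0.017 , -0.0438,  0.8478])}
top {'fov_y': 47.140641040466974, 'cx': 256.5726683960444, 'cy': 186.43660127229887, 'xyz': array([0.2878, 0.0384, 1.2956]), 'attitude': array([-0.0745,  0.0781,  0.7132, -0.6926])}
wrist {'fov_y': 65.70646984690485, 'cx': 257.8182856077913, 'cy': 191.58965821243157, 'hand_eye': array([[ 0.    ,  0.9595,  0.2819,  0.072 ],
       [ 1.    , -0.0003,  0.0009, -0.0009],
       [ 0.001 ,  0.2819, -0.9595, -0.1424],
       [ 0.    ,  0.    ,  0.    ,  1.    ]])}
{'time': 0.15, 'qpos': array([ 1.172 ,  0.287 ,  1.5778,  0.    ,  1.2786, -0.15  ]), 'dq': array([ 0.0001, -0.0038, -0.0038,  0.0008,  0.0013,  0.0029]), 'joint_efforts': array([  0.0003, -40.6604, -29.3139,  -0.0001,   0.0039,   0.    ]), 'eef_pos': array([0.166 , 0.6538, 0.2302]), 'tcp_rot': array([ 0.1241,  0.9923, -0.0009, -0.0003]), 'contact_force': array([-0.2406,  0.2741,  1.3643]), 'wrist_torque': array([-0.0262,  0.0149,  0.0114]), 'finger
[... 1050 characters left out ...]
330.2 161.9
top cell_1 0.75 252.2 171.5
top cell_1 0.66 302.7 170.9
top cell_1 0.21 254.2 227.1
top cell_2 0.96 279.7 167.1
top cell_2 0.95 330.2 161.9
top cell_2 0.75 252.2 171.5
top cell_2 0.66 302.7 170.9
top cell_2 0.21 254.2 227.1
top cell_3 0.96 279.7 167.1
top cell_3 0.95 330.2 161.9
top cell_3 0.75 252.2 171.5
top cell_3 0.66 302.7 170.9
top cell_3 0.21 254.2 227.1
top timer_grip 0.75 273.3 224.7
top timer_grip 0.44 330.4 163.0
top dial_a 0.81 311.7 217.4
top dial_a 0.78 289.7 222.9
top dial_a 0.53 251.9 227.0
top guard_hinge 0.77 342.8 210.1
top guard_tab 0.86 346.3 228.2
top switch_tip 0.5 303.2 167.8
top cup_0 0.61 210.8 144.2
top cup_0 0.58 312.2 219.8
top shaker 0.82 292.6 190.5
```

```bash
python3 -c "
import cv2,numpy as np
a=[cv2.imread(f'pics/{n}0.png') for n in('top','side')]
cv2.imwrite('pics/both.png',cv2.resize(np.vstack(a),(800,1200))[:,:][:1200]); 
cv2.imwrite('pics/t0.png',cv2.resize(a[0],(800,600))); cv2.imwrite('pics/s0.png',cv2.resize(a[1],(800,600)))"
```

```text
(no output)
```

View pics/t0.png

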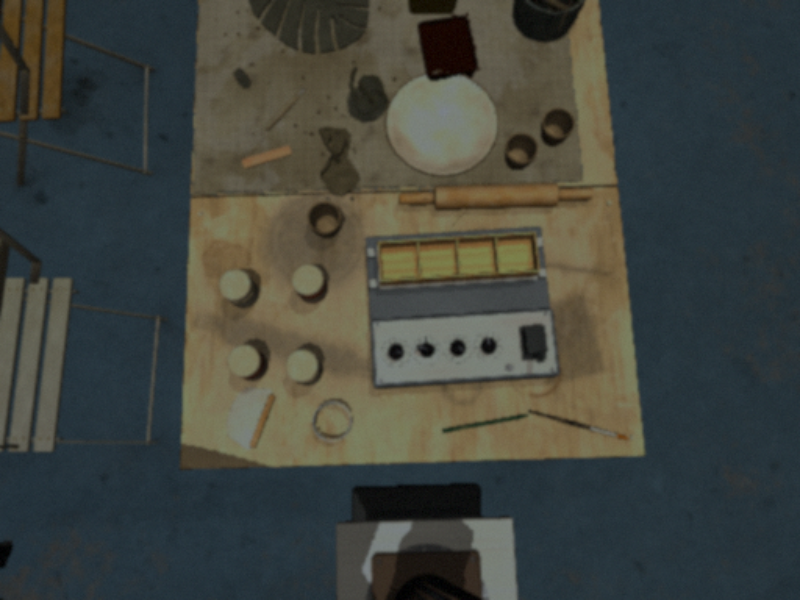

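View pics/s0.png

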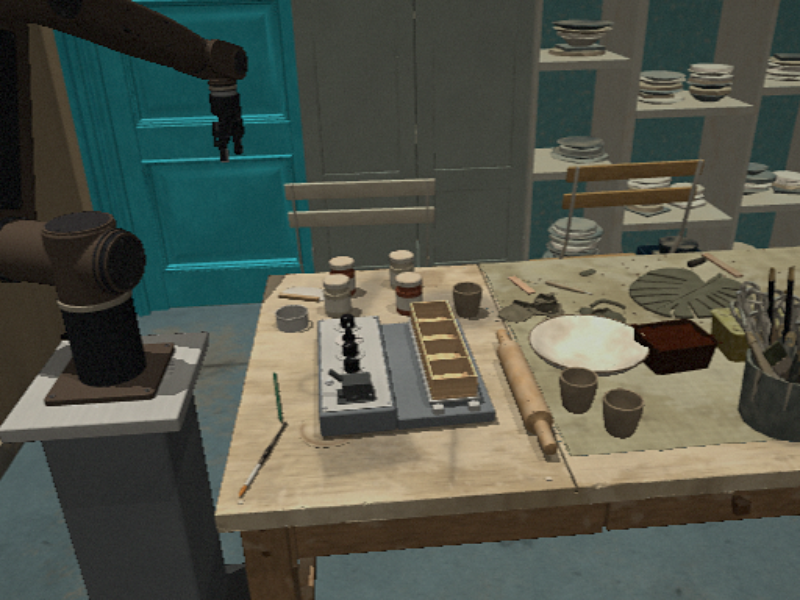

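Top view: four jars with lid centres at about (238,286), (309,281), (247,361) and (305,365) in the 800-px picture, and the cup at (326,220). The knob row is at y≈348; the second knob from the left (427) is the barred timer and the guard is at (534,342). The side view agrees.

Run:
```python
from h import *
np.set_printoptions(precision=4,suppress=True)
im=cv2.imread('pics/top0.png')
S=1.5625
print('knob/cells/hinge hits')
for nm,u,v,z in [('timer',273.3,224.7,.0705),('dialA?',311.7,217.4,.052),('dial?',289.7,222.9,.052),('dial?',251.9,227,.052),('hinge',342.8,210.1,.064),('tab',346.3,228.2,.0955),('cell',279.7,167.1,.048),('cell',330.2,161.9,.048),('cell',252.2,171.5,.048),('cell',302.7,170.9,.048),('cup',210.8,144.2,0)]:
    print(nm,hit('top',u,v,z))
# corners of the white panel z=.052
for u,v in [(373,322),(552,310),(557,374),(375,386)]: print('panel',hit('top',u/S,v/S,.052))
# jars
g=cv2.cvtColor(im,cv2.COLOR_BGR2GRAY)
for u,v in [(238,286),(309,281),(247,361),(305,365)]:
    u,v=u/S,v/S
    w=g[int(v)-16:int(v)+16,int(u)-16:int(u)+16]; print(im[int(v),int(u)])
    h=cv2.cvtColor(im,cv2.COLOR_BGR2HSV)
print('masks')
for n in('top','side'):
  for d in viewer.outline_of(n,'jar_0'):
    if d['confidence']<.3: continue
    m=d['mask']; ys,xs=np.nonzero(m); print(n,round(d['confidence'],2),xs.min(),xs.max(),ys.min(),ys.max(),m.sum())
z=cv2.resize(im[100:260,130:290],(600,600),interpolation=cv2.INTER_CUBIC)
cv2.imwrite('pics/tz.png',cv2.convertScaleAbs(z,alpha=1.5))
```

```text
knob/cells/hinge hits
timer [ 0.4458 -0.0155  0.0705]
dialA? [ 0.4659 -0.1265  0.052 ]
dial? [ 0.452  -0.0631  0.052 ]
dial? [0.4434 0.0446 0.052 ]
hinge [ 0.4824 -0.2141  0.064 ]
tab [ 0.4271 -0.2137  0.0955]
cell [ 0.6177 -0.0416  0.048 ]
cell [ 0.6292 -0.1906  0.048 ]
cell [0.6067 0.0393 0.048 ]
cell [ 0.6042 -0.1084  0.048 ]
cup [0.7094 0.1644 0.    ]
panel [0.5047 0.0807 0.052 ]
panel [ 0.5174 -0.2492  0.052 ]
panel [ 0.3998 -0.2492  0.052 ]
panel [0.388  0.0796 0.052 ]
[ 92 122 122]
[ 92 119 121]
[ 95 122 119]
[ 92 121 123]
masks
top 0.97 187 208 169 193 413
top 0.78 145 170 221 243 441
top 0.68 141 164 172 195 411
top 0.68 183 205 224 246 409
side 0.86 207 225 175 203 490
side 0.79 248 265 160 184 282
side 0.77 253 270 174 201 390
side 0.74 211 227 164 188 231
```

View pics/tz.png

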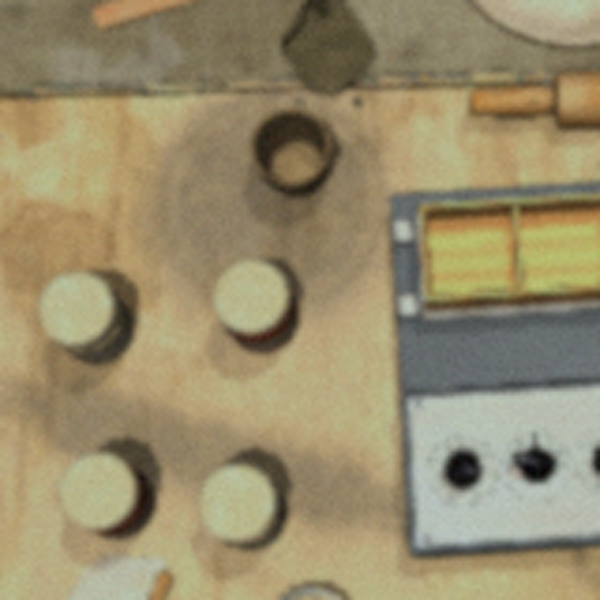

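```bash
python3 - <<'E'
from h import *
np.set_printoptions(precision=4,suppress=True)
for a,b in [(78,310),(254,297),(99,491),(240,504)]: print(hit('top',130+(a+.5)/3.75-.5,100+(b+.5)/3.75-.5,.082))
E
python3 -m handwheel '[[[0.085,0,0,0,6.7],[0.085,0,0,0,6.7],[0.085,0,0,0,6.7],[0.085,0,0,0,6.7],[0.085,0,0,0,6.7],[0.085,0,0,0,6.7],[0.085,0,0,0,6.7],[0.085,0,0,0,6.7],[0.085,0,0,0,6.7],[0.085,0,0,0,6.7],[0.085,0,0,0,6.7]]]' 40
python3 -m handwheel '[[[0.085,-0.029,0.025,0,0],[0.085,-0.029,0.025,0,0],[0.085,-0.029,0.025,0,0],[0.085,-0.029,0.025,0,0],[0.085,-0.029,0.025,0,0],[0.085,-0.029,0.025,0,0],[0.085,-0.029,0.025,0,0],[0.085,-0.029,0.025,0,0],[0.085,-0.029,0.025,0,0],[0.085,-0.029,0.025,0,0],[0.085,-0.029,0.025,0,0],[0.085,-0.029,0.025,0,0]]]'
python3 -m handwheel '[[[0.085,-0.029,0.025,0,0],[0.085,-0.029,0.025,0,0],[0.085,0,0,0,0],[0.085,0,0,0,0]]]'
python3 - <<'E'
from h import *
np.set_printoptions(precision=4,suppress=True)
st=get_state(); im=viewer.read_camera('wrist'); cv2.imwrite('pics/w1.png',im)
print(st['eef_pos'],st['tcp_rot'],st['qpos'],st['time'])
for k,z in (('jar_0',0),('cup_0',0)):
  for d in viewer.pinpoint('wrist',k): u,v=np.array(d['xy'])*[512,384]; print(k,round(d['confidence'],2),u,v,hit('wrist',u,v,z,st))
E
```

```text
[0.5749 0.3278 0.082 ]
[0.5811 0.1952 0.082 ]
[0.4376 0.3094 0.082 ]
[0.425  0.2056 0.082 ]
time: 2.37
eef_pos: [0.1662, 0.6542, 0.2314]
tcp_rot: [0.696, 0.718, 0.0, -0.0]
contact_force: [-0.0, 0.3, 0.6]
opening: 0.992
finger_force: 0.0
time: 3.37
eef_pos: [0.4795, 0.3156, 0.2317]
tcp_rot: [0.694, 0.72, 0.0, 0.0]
contact_force: [-0.1, 0.3, -0.2]
opening: 0.996
finger_force: 0.0
time: 3.7
eef_pos: [0.5316, 0.2594, 0.2313]
tcp_rot: [0.696, 0.718, 0.0, -0.0]
contact_force: [0.3, 1.4, 0.3]
opening: 0.996
finger_force: 0.0
[0.5316 0.2594 0.2313] [ 0.6957  0.7183  0.     -0.0001] [0.2824 0.1043 1.7877 0.0003 1.2497 0.2504] 3.7
jar_0 0.76 294.2976 208.5888 [0.5818 0.1979 0.    ]
jar_0 0.71 291.8912 108.5952 [0.5711 0.3292 0.    ]
jar_0 0.71 179.3024 198.6816 [0.4263 0.2067 0.    ]
jar_0 0.6 184.8832 122.18879999999999 [0.4365 0.3091 0.    ]
```

View pics/w1.png

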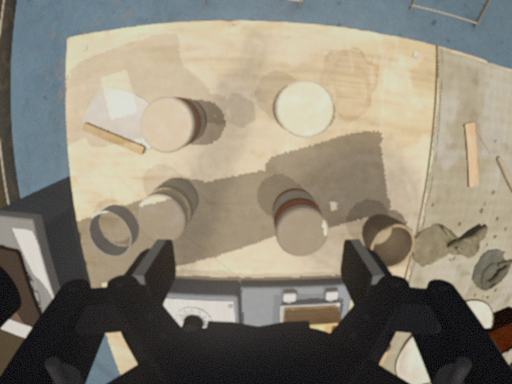

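Wrist view: four jars (lids at about (303,108), (300,228), (170,125), (165,215)), and the measurements agree with the top view within 3 mm. Next I'll measure the shaker.

```bash
python3 -m handwheel '[[[0.085,-0.034,-0.002,0,0],[0.085,-0.034,-0.002,0,0],[0.085,-0.034,-0.002,0,0],[0.085,-0.034,-0.002,0,0],[0.085,-0.034,-0.002,0,0],[0.085,-0.034,-0.002,0,0],[0.085,-0.034,-0.002,0,0],[0.085,-0.034,-0.002,0,0],[0.085,-0.034,-0.002,0,0],[0.085,-0.034,-0.002,0,0],[0.085,0,0,0,0],[0.085,0,0,0,0]]]'
cat > shk.py <<'E'
from h import *
from scipy.optimize import least_squares
np.set_printoptions(precision=4,suppress=True)
import sys
st=get_state(); im=viewer.read_camera('wrist'); cv2.imwrite(f'pics/{sys.argv[1]}.png',im)
print(st['eef_pos'],st['tcp_rot'],st['qpos'],st['time'])
for k,z in (('cell_0',.048),('timer_grip',.0705),('dial_a',.052),('guard_hinge',.064),('guard_tab',.0955),('jar_0',0.),('knob_a_mark',.0745),('switch_tip',.077)):
  for d in viewer.pinpoint('wrist',k)[:5]:
    u,v=np.array(d['xy'])*[512,384]; print(k,round(d['confidence'],2),round(u,1),round(v,1),hit('wrist',u,v,z,st))
E
python3 shk.py w2
```

```text
time: 4.85
eef_pos: [0.5224, -0.0795, 0.2314]
tcp_rot: [0.695, 0.719, 0.0, -0.0]
contact_force: [-0.1, 0.8, -0.2]
opening: 0.997
finger_force: 0.0
[ 0.5224 -0.0795  0.2314] [ 0.6948  0.7192  0.0002 -0.0001] [-0.3434 -0.0391  1.9346  0.0005  1.246  -0.3781] 4.85
cell_0 0.73 340.3 201.1 [ 0.6207 -0.113   0.048 ]
cell_0 0.7 343.9 139.7 [ 0.6176 -0.0403  0.048 ]
cell_0 0.67 343.8 74.3 [0.6129 0.0335 0.048 ]
cell_0 0.61 333.0 254.9 [ 0.6209 -0.185   0.048 ]
timer_grip 0.98 190.9 111.4 [ 0.451  -0.0147  0.0705]
dial_a 0.92 192.0 58.1 [0.4466 0.044  0.052 ]
dial_a 0.87 196.5 160.8 [ 0.4531 -0.0701  0.052 ]
dial_a 0.58 201.8 205.4 [ 0.4583 -0.1224  0.052 ]
dial_a 0.23 341.3 76.7 [0.609 0.03  0.052]
guard_hinge 0.74 223.2 273.3 [ 0.4838 -0.2054  0.064 ]
guard_tab 0.61 167.9 287.3 [ 0.4217 -0.2103  0.0955]
knob_a_mark 0.71 341.9 77.2 [0.6034 0.0269 0.0745]
knob_a_mark 0.61 183.4 173.1 [ 0.4433 -0.0792  0.0745]
knob_a_mark 0.25 168.7 288.2 [ 0.4152 -0.2267  0.0745]
```

View pics/w2.png

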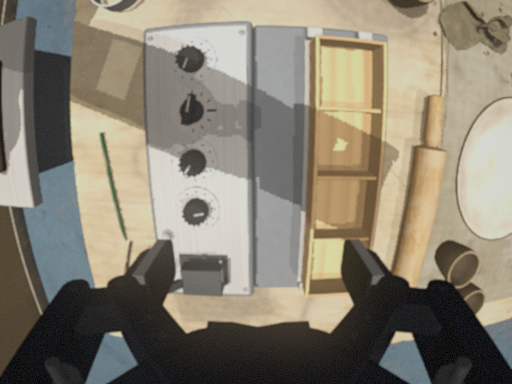

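```bash
cat > fit.py <<'E'
from h import *
from scipy.optimize import least_squares
np.set_printoptions(precision=4,suppress=True)
L=np.array([[70,-36],[70,36],[70,108],[70,-108],[-95,69],[-95,125],[-95,13],[-95,-43],[-69,-125],[-125,-125]])/1e3
W=np.array([[.6207,-.113],[.6176,-.0403],[.6129,.0335],[.6209,-.185],[.451,-.0147],[.4466,.044],[.4531,-.0701],[.4583,-.1224],[.4838,-.2054],[.4217,-.2103]])
f=lambda p:(L@np.array([[np.cos(p[2]),np.sin(p[2])],[-np.sin(p[2]),np.cos(p[2])]])+p[:2]-W)
s=least_squares(lambda p:f(p).ravel(),[.545,-.08,.03],loss='soft_l1',f_scale=.002); print(s.x,np.degrees(s.x[2])); print(f(s.x))
c,t=np.cos(s.x[2]),np.sin(s.x[2])
for n,q in dict(c0=(.07,.108),c1=(.07,.036),c2=(.07,-.036),c3=(.07,-.108),timer=(-.095,.069),sw=(-.095,-.125)).items(): print(n,s.x[0]+c*q[0]-t*q[1],s.x[1]+t*q[0]+c*q[1])
E
python3 fit.py
python3 -c "
import numpy as np
from scipy.spatial.transform import Rotation as R
print(R.from_quat([.6948,.7192,0,0]).as_matrix())"
```

```text
[ 0.548  -0.0788  0.0369] 2.1136758517470895
[[-0.0015  0.0008]
 [-0.001   0.0001]
 [ 0.001  -0.0018]
 [ 0.001   0.0009]
 [-0.0005  0.0014]
 [ 0.0018 -0.0014]
 [-0.0006  0.0008]
 [-0.0037 -0.0029]
 [-0.0002 -0.0009]
 [ 0.006   0.002 ]]
c0 0.6139319025988292 0.0317177748731607
c1 0.61658742359059 -0.040233237685818046
c2 0.619242944582351 -0.11218425024479678
c3 0.6218984655741118 -0.1841352628037755
timer 0.45048257268837333 -0.013341259202404795
sw 0.457637726471729 -0.20720926526409753
[[-0.03450175  0.99940464  0.        ]
 [ 0.99940464  0.03450175  0.        ]
 [ 0.          0.         -1.        ]]
```

```bash
python3 -m handwheel '[[[0.06,0.017,-0.0174,0.0175,0],[0.06,0.017,-0.0174,0.0175,0],[0.06,0.017,-0.0174,0.0175,0],[0.06,0.017,-0.0174,0.0175,0],[0.06,0,0,0,0],[0.06,0,0,0,0]]]'
python3 shk.py w3
python3 -c "
import cv2
im=cv2.imread('pics/w3.png'); cv2.imwrite('pics/w3z.png',cv2.resize(im[140:340,160:360],(600,600),interpolation=cv2.INTER_CUBIC))"
```

```text
time: 5.8
eef_pos: [0.4493, -0.0131, 0.1602]
tcp_rot: [0.694, 0.72, -0.001, -0.001]
contact_force: [0.1, 0.3, 0.3]
opening: 0.702
finger_force: 0.0
[ 0.4493 -0.0131  0.1602] [ 0.6938  0.7202 -0.0006 -0.0009] [-0.2555 -0.1528  2.1758 -0.0001  1.1208 -0.2928] 5.8
cell_0 0.81 420.2 221.9 [ 0.6169 -0.0434  0.048 ]
cell_0 0.72 407.7 282.4 [ 0.6211 -0.1173  0.048 ]
cell_0 0.6 430.2 151.3 [0.6141 0.0299 0.048 ]
timer_grip 0.94 258.0 196.4 [ 0.4486 -0.0147  0.0705]
dial_a 0.97 260.7 246.2 [ 0.4532 -0.0694  0.052 ]
dial_a 0.88 262.0 294.1 [ 0.4569 -0.1252  0.052 ]
dial_a 0.61 258.1 125.1 [0.4466 0.042  0.052 ]
guard_hinge 0.31 341.5 235.0 [ 0.5256 -0.0506  0.064 ]
jar_0 0.75 269.9 306.6 [ 0.4699 -0.1829  0.    ]
jar_0 0.6 252.2 143.7 [0.4413 0.0194 0.    ]
knob_a_mark 0.86 252.1 264.3 [ 0.4458 -0.0763  0.0745]
switch_tip 0.35 260.7 295.2 [ 0.4547 -0.1082  0.077 ]
```

View pics/w3z.png

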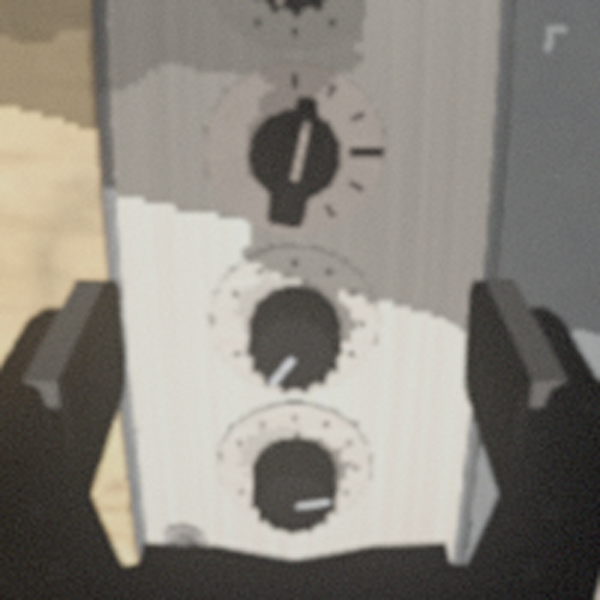

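Run:
```python
from h import *
np.set_printoptions(precision=4,suppress=True)
c=lambda a,b,z:hit('wrist',160+(a+.5)/3-.5,140+(b+.5)/3-.5,z)
p,q=c(296,182,.0805),c(305,122,.0805);print(p,q,np.degrees(np.arctan2(q[0]-p[0],q[1]-p[1])))
p,q=c(286,222,.0805),c(308,100,.0805);print(p,q,np.degrees(np.arctan2(q[0]-p[0],q[1]-p[1])))
# long tick direction, dial centre at panel
p,q=c(353,152,.052),c(383,152,.052);print(p,q)
```

```text
[ 0.4511 -0.0168  0.0805] [ 0.4528 -0.0004  0.0805] 6.074029534192118
[ 0.4488 -0.0281  0.0805] [0.4534 0.0055 0.0805] 7.733793903624435
[ 0.4679 -0.0162  0.052 ] [ 0.4768 -0.0159  0.052 ]
```

```bash
python3 -m handwheel '[[[0.032,-0.0007,0.0005,0,5.7],[0.032,-0.0006,0.0004,0,5.7],[0.032,0,0,0.0188,0],[0.032,0,0,0.0188,0],[0.032,0,0,0.0188,0],[0.032,0,0,0.0188,0],[0.032,0,0,0,0],[0.032,0,0,0,0]]]' 30
python3 shk.py w4 | head -4
python3 -c "
import cv2
im=cv2.imread('pics/w4.png'); cv2.imwrite('pics/w4z.png',cv2.resize(im[160:360,160:360],(500,500),interpolation=cv2.INTER_CUBIC))"
```

```text
time: 6.92
eef_pos: [0.4508, -0.0153, 0.0855]
tcp_rot: [0.762, 0.647, -0.001, -0.001]
contact_force: [-0.1, 0.9, -0.1]
opening: 0.375
finger_force: 0.0
[ 0.4508 -0.0153  0.0855] [ 0.7625  0.647  -0.0007 -0.0011] [-0.2595 -0.0328  2.2211  0.      0.9558 -0.096 ] 6.9167
cell_0 0.63 463.7 284.8 [ 0.6199 -0.1126  0.048 ]
cell_0 0.56 468.1 122.2 [0.6107 0.0292 0.048 ]
cell_0 0.55 471.6 212.4 [ 0.6166 -0.0417  0.048 ]
```

View pics/w4z.png

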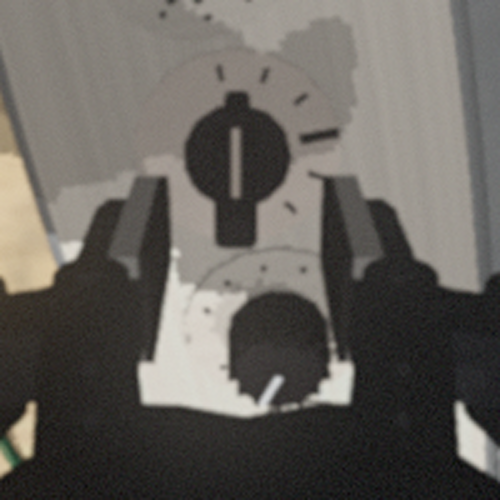

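Run:
```python
from h import *
np.set_printoptions(precision=4,suppress=True)
st=get_state();T=rot(st['tcp_rot'])
for a,b,z in ((236,95,.0805),(236,243,.0805),(236,162,.0805)):
    p=hit('wrist',160+(a+.5)/2.5-.5,160+(b+.5)/2.5-.5,z,st); print(p,T.T@(p-st['eef_pos']))
for d in viewer.pinpoint('wrist','timer_grip'):
    u,v=np.array(d['xy'])*[512,384]; p=hit('wrist',u,v,.0705,st); print(d['confidence'],p,T.T@(p-st['eef_pos']))
```

```text
[0.4534 0.0083 0.0805] [ 0.0237 -0.0023  0.0063]
[ 0.4475 -0.0265  0.0805] [-0.0116 -0.0025  0.0063]
[ 0.4509 -0.0068  0.0805] [ 0.0084 -0.0024  0.0063]
0.57 [ 0.4506 -0.0157  0.0705] [-0.0005 -0.0013  0.0163]
```

```bash
python3 -m handwheel '[[[0.032,0,-0.002,0.0095,0],[0.032,0,0,0.01,0],[0.032,0,0,0,0],[0.0,0,0,0,0],[0.0,0,0,0,0],[0.0,0,0,0,0],[0.0,0,0,0,0],[0.0,0,0,0,0]]]' 30
python3 -m handwheel '[[[0.0,0,0,0,7.14],[0.0,0,0,0,7.14],[0.0,0,0,0,7.14],[0.0,0,0,0,7.14],[0.0,0,0,0,7.14],[0.0,0,0,0,7.14],[0.0,0,0,0,7.14],[0.0,0,0,0,7.14],[0.0,0,0,0,7.14],[0.0,0,0,0,7.14],[0.0,0,0,0,7.14],[0.0,0,0,0,0]]]'
python3 -c "
from h import *
print(get_state()['tcp_rot'],get_state()['qpos'],get_state()['wrist_torque'])"
```

```text
time: 8.08
eef_pos: [0.4488, -0.0149, 0.0662]
tcp_rot: [0.762, 0.647, -0.001, -0.001]
contact_force: [-2.1, -0.2, -1.3]
opening: 0.109
finger_force: 32.4
time: 9.08
eef_pos: [0.4474, -0.0134, 0.0662]
tcp_rot: [1.0, 0.016, -0.003, -0.002]
contact_force: [-5.8, 5.3, 3.3]
opening: 0.105
finger_force: 33.1
[ 0.99986745  0.01588542 -0.00296242 -0.00199081] [-0.25860248 -0.003532    2.23560146  0.00280654  0.9163074   1.27870542] [ 0.74728267  0.92213043 -0.01571744]
```

```bash
python3 -m handwheel '[[[0.026,0,0,0,0],[0.026,0,0,0,0],[0.026,0,0,0,0],[0.026,0,0,-0.02,0],[0.026,0,0,-0.02,0],[0.026,0,0,-0.02,0],[0.026,0,0,-0.02,0],[0.026,0,0,0,0],[0.026,0,0,0,0]]]'
python3 shk.py w5 | grep -v cell
python3 -c "
import cv2
im=cv2.imread('pics/w5.png'); cv2.imwrite('pics/w5z.png',cv2.resize(im[120:320,160:360],(500,500),interpolation=cv2.INTER_CUBIC))"
```

```text
time: 9.83
eef_pos: [0.4509, -0.0155, 0.1481]
tcp_rot: [1.0, 0.018, 0.002, 0.001]
contact_force: [0.5, -0.1, -0.0]
opening: 0.302
finger_force: 0.0
[ 0.4509 -0.0155  0.1481] [0.9998 0.0183 0.0022 0.0007] [-0.2599 -0.1363  2.1853 -0.0001  1.088   1.2743] 9.8333
timer_grip 0.74 258.3 204.0 [ 0.4476 -0.0171  0.0705]
dial_a 0.86 379.0 194.3 [ 0.4537 -0.1244  0.052 ]
dial_a 0.83 321.1 195.1 [ 0.4511 -0.0706  0.052 ]
dial_a 0.62 190.3 196.3 [0.446  0.0409 0.052 ]
dial_a 0.29 378.2 8.3 [ 0.6172 -0.1124  0.052 ]
guard_hinge 0.58 462.8 172.0 [ 0.4816 -0.2067  0.064 ]
guard_tab 0.84 468.9 240.3 [ 0.4265 -0.2057  0.0955]
jar_0 0.81 68.5 191.9 [0.4288 0.2062 0.    ]
jar_0 0.72 66.7 59.7 [0.5818 0.2002 0.    ]
jar_0 0.66 12.9 185.2 [0.4344 0.3065 0.    ]
knob_a_mark 0.96 338.8 211.5 [ 0.4447 -0.0812  0.0745]
knob_a_mark 0.42 377.7 8.3 [ 0.6081 -0.1026  0.0745]
knob_a_mark 0.4 464.5 174.9 [ 0.481  -0.2005  0.0745]
```

View pics/w5z.png

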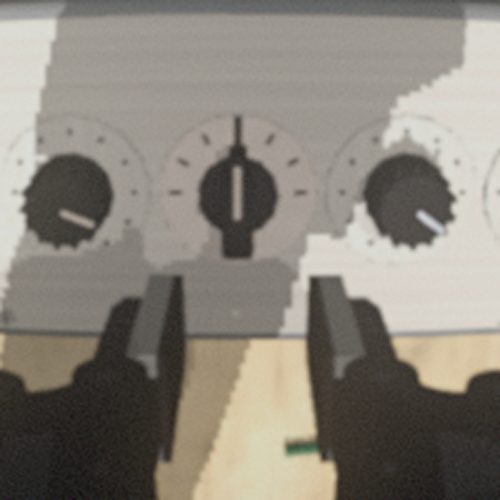

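Timer knob (237,190 in the crop) points exactly at the long mark, and both neighbouring round knobs are undisturbed. On to the jars.

```bash
python3 -m handwheel '[[[0.085,0,0,0,-6.92],[0.085,0,0,0,-6.92],[0.085,0,0,0,-6.92],[0.085,0,0,0,-6.92],[0.085,0,0,0,-6.92],[0.085,0,0,0,-6.92],[0.085,0,0,0,-6.92],[0.085,0,0,0,-6.92],[0.085,0,0,0,-6.92],[0.085,0,0,0,-6.92],[0.085,0,0,0,-6.92],[0.085,0,0,0,-6.92]]]' 40
python3 -m handwheel '[[[0.085,0,0,0,-6.92],[0.085,0.0317,-0.0024,0,0],[0.085,0.0317,-0.0024,0,0],[0.085,0.0317,-0.0024,0,0],[0.085,0.0317,-0.0024,0,0],[0.085,0.0317,-0.0024,0,0],[0.085,0.0317,-0.0024,0,0],[0.085,0.0317,-0.0024,0,0],[0.085,0,0,0,0],[0.085,0,0,0,0]]]'
cat > jar.py <<'E'
from h import *
np.set_printoptions(precision=4,suppress=True)
import sys
st=get_state();T=rot(st['tcp_rot']);viewer.read_camera('wrist');viewer.read_camera('top')
print(st['time'],st['eef_pos'],'yaw',np.degrees(np.arctan2(T[1,1],T[0,1])),'q',st['qpos'])
def show(tag,c,p): print(tag,round(c,2),p,'tool',T.T@(p-np.array([*st['eef_pos'][:2],p[2]])))
for cam_ in('wrist','top'):
  for d in viewer.pinpoint(cam_,'jar_0'):
    if d['confidence']>.3:
      u,v=np.array(d['xy'])*[512,384]; show(cam_,d['confidence'],hit(cam_,u,v,0,st))
  for d in viewer.pinpoint(cam_,'cell_0'):
    if d['confidence']>.3 and cam_=='wrist':
      u,v=np.array(d['xy'])*[512,384]; show('cell',d['confidence'],hit(cam_,u,v,.048,st))
E
python3 jar.py
```

```text
time: 11.28
eef_pos: [0.4494, -0.015, 0.1464]
tcp_rot: [0.734, 0.679, -0.0, -0.0]
contact_force: [0.1, -0.6, 1.1]
opening: 0.998
finger_force: 0.0
time: 12.12
eef_pos: [0.4242, 0.2073, 0.1464]
tcp_rot: [0.693, 0.721, -0.0, -0.0]
contact_force: [-0.2, -0.1, 0.4]
opening: 0.994
finger_force: 0.0
12.1167 [0.4242 0.2073 0.1464] yaw 2.2683566988793142 q [ 0.2393 -0.0787  2.1367 -0.0004  1.0841  0.1999]
wrist 0.85 [0.5823 0.1995 0.    ] tool [-0.014   0.1576 -0.0001]
wrist 0.82 [0.435 0.31  0.   ] tool [ 0.1022  0.0148 -0.    ]
wrist 0.67 [0.4249 0.2083 0.    ] tool [ 0.001   0.0007 -0.    ]
wrist 0.65 [0.5705 0.3292 0.    ] tool [ 0.116   0.151  -0.0001]
cell 0.93 [0.6146 0.0284 0.048 ] tool [-0.1862  0.1831 -0.    ]
cell 0.81 [ 0.6223 -0.0402  0.048 ] tool [-0.2552  0.1881  0.    ]
top 0.94 [0.5823 0.2018 0.    ] tool [-0.0118  0.1577 -0.0001]
top 0.67 [0.579  0.3291 0.    ] tool [ 0.1156  0.1594 -0.0001]
top 0.37 [0.44   0.3183 0.    ] tool [ 0.1103  0.0201 -0.0001]
```

```bash
python3 -m handwheel '[[[0.085,0.0003,0.0002,0.02,0],[0.085,0.0003,0.0002,0.02,0],[0.085,0,0,0.02,0],[0.085,0,0,0.02,0],[0.085,0,0,0.02,0],[0.085,0,0,0,0],[0.02,0,0,0,0],[0.02,0,0,0,0],[0.02,0,0,0,0],[0.02,0,0,0,0],[0.02,0,0,0,0],[0.02,0,0,0,0]]]' 40
python3 -m handwheel '[[[0.02,0,0,-0.02,0],[0.02,0,0,-0.03,0],[0.02,0,0,-0.03,0],[0.02,0,0,-0.03,0],[0.02,0,0,-0.03,0],[0.02,0,0,0,0]]]'
```

```text
time: 13.42
eef_pos: [0.4263, 0.2069, 0.0484]
tcp_rot: [0.694, 0.72, 0.001, 0.001]
contact_force: [-2.4, -1.8, 6.2]
opening: 0.658
finger_force: 42.5
time: 13.92
eef_pos: [0.4289, 0.2078, 0.1937]
tcp_rot: [0.694, 0.72, 0.006, 0.004]
contact_force: [1.6, 0.4, -0.6]
opening: 0.652
finger_force: 43.7
```

```bash
python3 -m handwheel '[[[0.02,-0.0333,0.0151,0,0],[0.02,-0.0333,0.0151,0,0],[0.02,-0.0333,0.0151,0,0],[0.02,-0.0333,0.0151,0,0],[0.02,-0.0333,0.0151,0,0],[0.02,-0.0333,0.0151,0,0],[0.02,-0.0333,0.0151,0,0],[0.02,-0.0333,0.0151,0,0],[0.02,-0.0333,0.0151,0,0],[0.02,-0.0333,0.0151,0,0],[0.02,-0.0333,0.0151,0,0],[0.02,-0.0333,0.0151,0,0]]]'
python3 -m handwheel '[[[0.02,0,0,0,0],[0.02,0,0,0,0],[0.02,0,0,0,0]]]'
python3 jar.py
python3 - <<'E'
from h import *
a=viewer.read_camera('wrist'); cv2.imwrite('pics/w6.png',a)
E
```

```text
time: 14.92
eef_pos: [0.6205, -0.1875, 0.1845]
tcp_rot: [0.694, 0.72, -0.0, -0.001]
contact_force: [0.4, 1.2, -1.8]
opening: 0.653
finger_force: 43.7
time: 15.17
eef_pos: [0.6197, -0.1856, 0.1847]
tcp_rot: [0.694, 0.72, -0.0, -0.002]
contact_force: [-0.9, 1.4, -2.6]
opening: 0.654
finger_force: 43.7
15.1667 [ 0.6197 -0.1856  0.1847] yaw 2.0354750371018273 q [-0.4478  0.2666  1.6883  0.0004  1.1897 -0.4835]
wrist 0.83 [ 0.6239 -0.2303  0.    ] tool [-0.0448  0.0026 -0.0001]
cell 0.93 [ 0.6203 -0.1098  0.048 ] tool [0.0757 0.0032 0.0001]
cell 0.75 [ 0.6235 -0.1846  0.048 ] tool [ 0.0009  0.0038 -0.    ]
top 0.94 [0.5995 0.2058 0.    ] tool [ 0.3919 -0.0063  0.0007]
top 0.66 [0.5867 0.3419 0.    ] tool [ 0.5283 -0.0143  0.001 ]
```

View pics/w6.png

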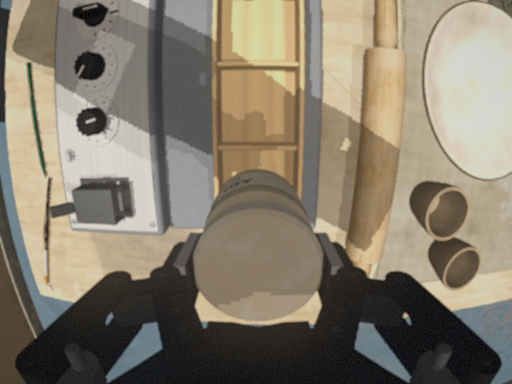

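```bash
python3 -m handwheel '[[[0.02,0.0007,0.0025,0.02,0],[0.02,0,0,0.02,0],[0.02,0,0,0.015,0],[0.02,0,0,0.015,0],[0.02,0,0,0.01,0],[0.02,0,0,0.004,0],[0.02,0,0,0.002,0],[0.02,0,0,0,0],[0.02,0,0,0,0]]]'
```

```text
time: 16.27
eef_pos: [0.6238, -0.1855, 0.1018]
tcp_rot: [0.694, 0.72, 0.0, 0.001]
contact_force: [0.8, -1.1, -2.5]
opening: 0.656
finger_force: 43.7
```

```bash
python3 -m handwheel '[[[0.02,0,0,0.003,0],[0.02,0,0,0,0],[0.02,0,0,0.002,0],[0.02,0,0,0,0]]]'
```

```text
time: 16.6
eef_pos: [0.6235, -0.1856, 0.0965]
tcp_rot: [0.694, 0.72, 0.0, 0.001]
contact_force: [-0.3, 0.3, 0.5]
opening: 0.652
finger_force: 43.8
```

```bash
python3 -m handwheel '[[[0.085,0,0,0,0],[0.085,0,0,0,0],[0.085,0,0,0,0],[0.085,0,0,0,0],[0.085,0,0,-0.01,0],[0.085,0,0,-0.03,0],[0.085,0,0,-0.03,0],[0.085,0,0,-0.02,0]]]'
python3 -m handwheel '[[[0.085,0.0322,-0.0023,0,0],[0.085,0.0322,-0.0023,0,0],[0.085,0.0322,-0.0023,0,0],[0.085,0.0322,-0.0023,0,0],[0.085,0.0322,-0.0023,0,0],[0.085,0.0322,-0.0023,0,0],[0.085,0.0322,-0.0023,0,0],[0.085,0.0322,-0.0023,0,0],[0.085,0.0322,-0.0023,0,0],[0.085,0.0322,-0.0023,0,0],[0.085,0.0322,-0.0023,0.02,0],[0.085,0.0322,-0.0023,0.02,0]]]'
python3 -m handwheel '[[[0.085,0,0,0,0],[0.085,0,0,0,0]]]'
python3 jar.py
python3 - <<'E'
from h import *
np.set_printoptions(precision=4,suppress=True)
print([ (round(d['confidence'],2),np.array(d['xy'])*[512,384],hit('top',*(np.array(d['xy'])*[512,384]),.048)) for d in viewer.pinpoint('top','jar_0')])
E
```

```text
time: 17.27
eef_pos: [0.6241, -0.1857, 0.1895]
tcp_rot: [0.694, 0.72, 0.001, 0.002]
contact_force: [0.3, 0.1, 0.6]
opening: 0.996
finger_force: 0.0
time: 18.27
eef_pos: [0.5829, 0.2017, 0.1483]
tcp_rot: [0.694, 0.72, 0.002, 0.002]
contact_force: [0.1, -0.2, 0.4]
opening: 0.995
finger_force: 0.0
time: 18.43
eef_pos: [0.5803, 0.2013, 0.1447]
tcp_rot: [0.693, 0.721, -0.001, -0.001]
contact_force: [-0.4, -0.1, 0.3]
opening: 0.997
finger_force: 0.0
18.4333 [0.5803 0.2013 0.1447] yaw 2.250723365580065 q [ 0.1691  0.2391  1.7999 -0.0003  1.1051  0.1299]
wrist 0.94 [0.5817 0.1997 0.    ] tool [-0.0017  0.0014 -0.    ]
wrist 0.86 [0.5746 0.3262 0.    ] tool [ 0.125  -0.0007 -0.0001]
wrist 0.66 [0.4376 0.3102 0.    ] tool [ 0.1144 -0.1383  0.0003]
top 0.65 [0.5822 0.3328 0.    ] tool [ 0.1313  0.0071 -0.0001]
top 0.65 [0.4386 0.3035 0.    ] tool [ 0.1076 -0.1375  0.0003]
[(0.65, array([155.1872, 186.0864]), array([0.5713, 0.3219, 0.048 ])), (0.65, array([164.1984, 233.3952]), array([0.4331, 0.2937, 0.048 ]))]
```

```bash
python3 -m handwheel '[[[0.085,-0.0013,0.0013,0.02,0],[0.085,0,0,0.02,0],[0.085,0,0,0.02,0],[0.085,0,0,0.02,0],[0.085,0,0,0.018,0],[0.085,0,0,0,0],[0.02,0,0,0,0],[0.02,0,0,0,0],[0.02,0,0,0,0],[0.02,0,0,0,0],[0.02,0,0,0,0],[0.02,0,0,0,0]]]' 40
python3 -m handwheel '[[[0.02,0,0,-0.02,0],[0.02,0,0,-0.03,0],[0.02,0,0,-0.03,0],[0.02,0,0,-0.03,0],[0.02,0,0,-0.03,0],[0.02,0,0,0,0],[0.02,0,0,0,0]]]'
```

```text
time: 19.78
eef_pos: [0.5842, 0.1988, 0.0498]
tcp_rot: [0.694, 0.72, 0.001, 0.001]
contact_force: [-1.4, -1.1, 5.8]
opening: 0.652
finger_force: 42.8
time: 20.37
eef_pos: [0.584, 0.1989, 0.1897]
tcp_rot: [0.694, 0.72, 0.002, 0.001]
contact_force: [-0.1, 0.1, -2.4]
opening: 0.65
finger_force: 43.5
```

```bash
python3 -m handwheel '[[[0.02,-0.0313,0.0026,0,0],[0.02,-0.0313,0.0026,0,0],[0.02,-0.0313,0.0026,0,0],[0.02,-0.0313,0.0026,0,0],[0.02,-0.0313,0.0026,0,0],[0.02,-0.0313,0.0026,0,0],[0.02,-0.0313,0.0026,0,0],[0.02,-0.0313,0.0026,0,0],[0.02,-0.0313,0.0026,0,0],[0.02,-0.0313,0.0026,0,0],[0.02,0,0,0,0],[0.02,0,0,0,0]]]'
python3 jar.py
```

```text
time: 21.37
eef_pos: [0.6186, -0.1144, 0.1842]
tcp_rot: [0.695, 0.719, -0.001, -0.003]
contact_force: [-0.5, 1.0, -2.4]
opening: 0.647
finger_force: 43.5
21.3667 [ 0.6186 -0.1144  0.1842] yaw 1.878721025694764 q [-0.3442  0.2307  1.7328  0.0004  1.1836 -0.3771]
wrist 0.97 [ 0.6163 -0.1644  0.    ] tool [-0.0498 -0.0039 -0.0001]
cell 0.87 [ 0.6175 -0.0396  0.048 ] tool [0.0749 0.0014 0.0002]
cell 0.82 [0.6125 0.0326 0.048 ] tool [ 0.1472 -0.0013  0.0004]
top 0.94 [0.4337 0.3157 0.    ] tool [ 0.436  -0.1707  0.0019]
top 0.79 [0.5885 0.339  0.    ] tool [ 0.4541 -0.0152  0.0012]
```

```bash
python3 -m handwheel '[[[0.02,0.0008,0.0,0.02,0],[0.02,0,0,0.02,0],[0.02,0,0,0.015,0],[0.02,0,0,0.015,0],[0.02,0,0,0.01,0],[0.02,0,0,0.004,0],[0.02,0,0,0,0],[0.02,0,0,0,0]]]'
python3 -m handwheel '[[[0.02,0,0,0.003,0],[0.02,0,0,0,0]]]'
```

```text
time: 22.33
eef_pos: [0.6206, -0.1123, 0.1043]
tcp_rot: [0.694, 0.72, 0.0, 0.0]
contact_force: [-0.4, -0.3, -2.5]
opening: 0.651
finger_force: 43.5
time: 22.5
eef_pos: [0.6207, -0.1126, 0.1015]
tcp_rot: [0.694, 0.72, 0.0, 0.001]
contact_force: [0.1, -0.5, -2.4]
opening: 0.651
finger_force: 43.5
```

```bash
python3 -m handwheel '[[[0.02,0,0,0.003,0],[0.02,0,0,0,0]]]'
python3 -m handwheel '[[[0.02,0,0,0.0015,0],[0.02,0,0,0,0],[0.02,0,0,0,0]]]'
```

```text
time: 22.67
eef_pos: [0.6206, -0.1127, 0.0981]
tcp_rot: [0.694, 0.72, 0.0, 0.001]
contact_force: [-0.6, -0.4, -2.5]
opening: 0.648
finger_force: 43.5
time: 22.92
eef_pos: [0.6207, -0.1129, 0.0979]
tcp_rot: [0.694, 0.72, 0.0, 0.001]
contact_force: [-2.5, -0.3, 5.3]
opening: 0.647
finger_force: 44.2
```

```bash
python3 -m handwheel '[[[0.085,0,0,0,0],[0.085,0,0,0,0],[0.085,0,0,0,0],[0.085,0,0,0,0],[0.085,0,0,-0.01,0],[0.085,0,0,-0.03,0],[0.085,0,0,-0.03,0],[0.085,0,0,-0.02,0]]]'
python3 -m handwheel '[[[0.085,0.0368,-0.0025,0,0],[0.085,0.0368,-0.0025,0,0],[0.085,0.0368,-0.0025,0,0],[0.085,0.0368,-0.0025,0,0],[0.085,0.0368,-0.0025,0,0],[0.085,0.0368,-0.0025,0,0],[0.085,0.0368,-0.0025,0,0],[0.085,0.0368,-0.0025,0,0],[0.085,0.0368,-0.0025,0,0],[0.085,0.0368,-0.0025,0,0],[0.085,0.0368,-0.0025,0,0],[0.085,0.0368,-0.0025,0.02,0]]]'
python3 -m handwheel '[[[0.085,0,0,0.02,0],[0.085,0,0,0,0],[0.085,0,0,0,0]]]'
python3 jar.py
```

```text
time: 23.58
eef_pos: [0.6212, -0.1128, 0.1897]
tcp_rot: [0.694, 0.72, 0.001, 0.002]
contact_force: [-0.0, -0.5, 0.1]
opening: 0.992
finger_force: 0.0
time: 24.58
eef_pos: [0.5767, 0.3306, 0.1721]
tcp_rot: [0.694, 0.72, 0.005, 0.002]
contact_force: [1.1, 1.0, 0.7]
opening: 0.996
finger_force: 0.0
time: 24.83
eef_pos: [0.5732, 0.3274, 0.1451]
tcp_rot: [0.694, 0.72, -0.002, -0.001]
contact_force: [0.0, -0.5, 0.4]
opening: 0.998
finger_force: 0.0
24.8333 [0.5732 0.3274 0.1451] yaw 2.1116477682189636 q [ 0.3656  0.3336  1.6812 -0.0004  1.1302  0.3289]
wrist 0.85 [0.5746 0.3302 0.    ] tool [ 0.0028  0.0015 -0.    ]
wrist 0.79 [0.4356 0.3093 0.    ] tool [-0.013  -0.1382  0.0004]
top 0.94 [ 0.6349 -0.1178  0.    ] tool [-0.4471  0.0452  0.0005]
top 0.81 [ 0.6285 -0.1955  0.    ] tool [-0.5246  0.036   0.0006]
top 0.76 [0.577  0.3267 0.    ] tool [-0.0008  0.0038 -0.    ]
top 0.44 [0.4326 0.3172 0.    ] tool [-0.0049 -0.1409  0.0004]
```

```bash
python3 -m handwheel '[[[0.085,0.0012,0.0012,0.02,0],[0.085,0,0,0.02,0],[0.085,0,0,0.02,0],[0.085,0,0,0.02,0],[0.085,0,0,0.019,0],[0.085,0,0,0,0],[0.02,0,0,0,0],[0.02,0,0,0,0],[0.02,0,0,0,0],[0.02,0,0,0,0],[0.02,0,0,0,0],[0.02,0,0,0,0]]]' 40
python3 -m handwheel '[[[0.02,0,0,-0.02,0],[0.02,0,0,-0.03,0],[0.02,0,0,-0.03,0],[0.02,0,0,-0.03,0],[0.02,0,0,-0.03,0],[0.02,0,0,0,0],[0.02,0,0,0,0]]]'
```

```text
time: 26.13
eef_pos: [0.5769, 0.3293, 0.0498]
tcp_rot: [0.694, 0.72, 0.002, 0.001]
contact_force: [-1.4, -1.3, 6.4]
opening: 0.645
finger_force: 42.9
time: 26.72
eef_pos: [0.5764, 0.3292, 0.1895]
tcp_rot: [0.694, 0.72, 0.002, 0.001]
contact_force: [0.1, 0.8, -2.7]
opening: 0.647
finger_force: 43.5
```

```bash
python3 -m handwheel '[[[0.02,-0.0371,0.0027,0,0],[0.02,-0.0371,0.0027,0,0],[0.02,-0.0371,0.0027,0,0],[0.02,-0.0371,0.0027,0,0],[0.02,-0.0371,0.0027,0,0],[0.02,-0.0371,0.0027,0,0],[0.02,-0.0371,0.0027,0,0],[0.02,-0.0371,0.0027,0,0],[0.02,-0.0371,0.0027,0,0],[0.02,-0.0371,0.0027,0,0],[0.02,0,0,0,0],[0.02,0,0,0,0]]]'
python3 jar.py
```

```text
time: 27.72
eef_pos: [0.6142, -0.0428, 0.1839]
tcp_rot: [0.696, 0.718, -0.001, -0.002]
contact_force: [0.1, 0.8, -3.4]
opening: 0.646
finger_force: 43.0
27.7167 [ 0.6142 -0.0428  0.1839] yaw 1.8363651732766688 q [-0.2343  0.2024  1.7668  0.0003  1.178  -0.2665]
cell 0.94 [0.6112 0.0293 0.048 ] tool [ 0.0721 -0.0007  0.0001]
cell 0.75 [ 0.6202 -0.0421  0.048 ] tool [ 0.0005  0.006  -0.    ]
top 0.67 [0.4405 0.3091 0.    ] tool [ 0.3573 -0.1623  0.0015]
top 0.63 [ 0.6414 -0.1105  0.    ] tool [-0.0685  0.025  -0.0002]
top 0.61 [ 0.6388 -0.1925  0.    ] tool [-0.1504  0.0197 -0.0004]
```

```bash
python3 -m handwheel '[[[0.02,0.0003,0.0015,0.02,0],[0.02,0,0,0.02,0],[0.02,0,0,0.015,0],[0.02,0,0,0.015,0],[0.02,0,0,0.01,0],[0.02,0,0,0.005,0],[0.02,0,0,0,0],[0.02,0,0,0,0]]]'
python3 -m handwheel '[[[0.02,0,0,0.003,0],[0.02,0,0,0,0]]]'
```

```text
time: 28.68
eef_pos: [0.6176, -0.0404, 0.1028]
tcp_rot: [0.694, 0.72, 0.0, 0.0]
contact_force: [2.1, -0.3, -2.6]
opening: 0.645
finger_force: 43.0
time: 28.85
eef_pos: [0.6178, -0.0408, 0.1001]
tcp_rot: [0.694, 0.72, 0.0, 0.001]
contact_force: [-0.7, 0.4, -3.1]
opening: 0.646
finger_force: 43.0
```

```bash
python3 -m handwheel '[[[0.02,0,0,0.002,0],[0.02,0,0,0,0],[0.02,0,0,0,0]]]'
```

```text
time: 29.1
eef_pos: [0.618, -0.0409, 0.0981]
tcp_rot: [0.694, 0.72, 0.0, 0.001]
contact_force: [-0.5, 0.7, -0.8]
opening: 0.645
finger_force: 43.2
```

```bash
python3 -m handwheel '[[[0.02,0,0,0.0005,0],[0.085,0,0,0,0],[0.085,0,0,0,0],[0.085,0,0,0,0],[0.085,0,0,0,0],[0.085,0,0,-0.01,0],[0.085,0,0,-0.03,0],[0.085,0,0,-0.03,0],[0.085,0,0,-0.02,0]]]'
python3 -m handwheel '[[[0.085,0.0297,-0.0141,0,0],[0.085,0.0297,-0.0141,0,0],[0.085,0.0297,-0.0141,0,0],[0.085,0.0297,-0.0141,0,0],[0.085,0.0297,-0.0141,0,0],[0.085,0.0297,-0.0141,0,0],[0.085,0.0297,-0.0141,0,0],[0.085,0.0297,-0.0141,0,0],[0.085,0.0297,-0.0141,0,0],[0.085,0.0297,-0.0141,0,0],[0.085,0.0297,-0.0141,0,0],[0.085,0.0297,-0.0141,0.02,0]]]'
python3 -m handwheel '[[[0.085,0,0,0.02,0],[0.085,0,0,0,0],[0.085,0,0,0,0]]]'
python3 jar.py
```

```text
time: 29.85
eef_pos: [0.6183, -0.0408, 0.1905]
tcp_rot: [0.694, 0.72, 0.001, 0.002]
contact_force: [0.8, -0.7, 0.7]
opening: 0.993
finger_force: 0.0
time: 30.85
eef_pos: [0.4373, 0.3122, 0.172]
tcp_rot: [0.694, 0.72, 0.005, 0.002]
contact_force: [1.0, -1.0, 1.6]
opening: 0.996
finger_force: 0.0
time: 31.1
eef_pos: [0.4345, 0.3093, 0.1463]
tcp_rot: [0.694, 0.72, -0.001, -0.0]
contact_force: [-0.0, -0.9, -0.2]
opening: 0.995
finger_force: 0.0
31.1 [0.4345 0.3093 0.1463] yaw 2.117398213377068 q [ 0.4284  0.064   1.995  -0.0003  1.0848  0.3915]
wrist 0.8 [0.4351 0.3103 0.    ] tool [ 0.001   0.0006 -0.    ]
top 0.95 [ 0.6395 -0.1963  0.    ] tool [-0.5128  0.1862  0.0002]
top 0.74 [ 0.6384 -0.0422  0.    ] tool [-0.3588  0.1907  0.    ]
top 0.74 [0.445  0.3095 0.    ] tool [-0.0002  0.0105 -0.    ]
top 0.56 [ 0.633  -0.1072  0.    ] tool [-0.4236  0.1829  0.0001]
top 0.56 [0.6244 0.0289 0.    ] tool [-0.2872  0.1794 -0.    ]
```

```bash
python3 -m handwheel '[[[0.085,0.0003,0.0008,0.02,0],[0.085,0,0,0.02,0],[0.085,0,0,0.02,0],[0.085,0,0,0.02,0],[0.085,0,0,0.02,0],[0.085,0,0,0,0],[0.02,0,0,0,0],[0.02,0,0,0,0],[0.02,0,0,0,0],[0.02,0,0,0,0],[0.02,0,0,0,0],[0.02,0,0,0,0]]]' 40
python3 -m handwheel '[[[0.02,0,0,-0.02,0],[0.02,0,0,-0.03,0],[0.02,0,0,-0.03,0],[0.02,0,0,-0.03,0],[0.02,0,0,-0.03,0],[0.02,0,0,0,0],[0.02,0,0,0,0]]]'
```

```text
time: 32.4
eef_pos: [0.4376, 0.3103, 0.0489]
tcp_rot: [0.694, 0.72, 0.002, 0.001]
contact_force: [-2.3, -1.1, 7.0]
opening: 0.66
finger_force: 43.0
time: 32.98
eef_pos: [0.437, 0.3102, 0.1887]
tcp_rot: [0.694, 0.72, 0.002, 0.001]
contact_force: [-0.2, 0.2, -3.7]
opening: 0.65
finger_force: 43.6
```

```bash
python3 -m handwheel '[[[0.02,-0.0317,0.0185,0,0],[0.02,-0.0317,0.0185,0,0],[0.02,-0.0317,0.0185,0,0],[0.02,-0.0317,0.0185,0,0],[0.02,-0.0317,0.0185,0,0],[0.02,-0.0317,0.0185,0,0],[0.02,-0.0317,0.0185,0,0],[0.02,-0.0317,0.0185,0,0],[0.02,-0.0317,0.0185,0,0],[0.02,0,0,0,0],[0.02,0,0,0,0],[0.02,0,0,0,0]]]'
python3 jar.py
```

```text
time: 33.98
eef_pos: [0.6112, 0.0308, 0.1838]
tcp_rot: [0.694, 0.719, -0.001, -0.002]
contact_force: [0.4, 0.2, -1.9]
opening: 0.655
finger_force: 43.9
33.9833 [0.6112 0.0308 0.1838] yaw 2.0253051638218267 q [-0.1155  0.1944  1.7763  0.0005  1.1762 -0.151 ]
wrist 0.92 [ 0.6097 -0.0229  0.    ] tool [-0.0537 -0.0034 -0.0001]
cell 0.83 [0.6126 0.0304 0.048 ] tool [-0.0005  0.0014 -0.    ]
top 0.97 [ 0.6314 -0.2025  0.    ] tool [-0.2338  0.012  -0.0004]
top 0.72 [ 0.6348 -0.0458  0.    ] tool [-0.0774  0.0209 -0.0002]
top 0.57 [ 0.6321 -0.1059  0.    ] tool [-0.1374  0.016  -0.0003]
```

```bash
python3 -m handwheel '[[[0.02,0,0.0005,0.02,0],[0.02,0,0,0.02,0],[0.02,0,0,0.015,0],[0.02,0,0,0.015,0],[0.02,0,0,0.01,0],[0.02,0,0,0.005,0],[0.02,0,0,0,0],[0.02,0,0,0,0]]]'
python3 -m handwheel '[[[0.02,0,0,0.003,0],[0.02,0,0,0,0]]]'
```

```text
time: 34.95
eef_pos: [0.6137, 0.0308, 0.1023]
tcp_rot: [0.694, 0.72, 0.0, 0.0]
contact_force: [-0.4, 0.0, -1.7]
opening: 0.655
finger_force: 43.9
time: 35.12
eef_pos: [0.6139, 0.0306, 0.0996]
tcp_rot: [0.694, 0.72, 0.0, 0.001]
contact_force: [0.1, -0.1, -2.2]
opening: 0.654
finger_force: 43.9
```

```bash
python3 -m handwheel '[[[0.02,0,0,0.003,0],[0.02,0,0,0,0],[0.02,0,0,0,0]]]'
```

```text
time: 35.37
eef_pos: [0.6142, 0.0303, 0.0971]
tcp_rot: [0.694, 0.72, 0.001, 0.001]
contact_force: [-1.1, -0.3, 1.8]
opening: 0.652
finger_force: 44.2
```

```bash
python3 -m handwheel '[[[0.085,0,0,0,0],[0.085,0,0,0,0],[0.085,0,0,0,0],[0.085,0,0,0,0],[0.085,0,0,-0.01,0],[0.085,0,0,-0.03,0],[0.085,0,0,-0.03,0],[0.085,0,0,-0.03,0],[0.085,0,0,-0.03,0]]]'
python3 -m handwheel '[[[0.0,-0.0345,-0.0155,0,0],[0.0,-0.0345,-0.0155,0,0],[0.0,-0.0345,-0.0155,0,0],[0.0,-0.0345,-0.0155,0,0],[0.0,-0.0345,-0.0155,0,0],[0.0,-0.0345,-0.0155,0,0],[0.0,-0.0345,-0.0155,0,0],[0.0,-0.0345,-0.0155,0,0],[0.0,0,0,0,0],[0.0,0,0,0,0],[0.0,0,0,0,0]]]'
python3 shk.py w7
```

```text
time: 36.12
eef_pos: [0.6132, 0.0307, 0.2279]
tcp_rot: [0.694, 0.72, 0.0, 0.0]
contact_force: [1.1, 0.4, -0.9]
opening: 0.997
finger_force: 0.0
time: 37.03
eef_pos: [0.4994, -0.2495, 0.2263]
tcp_rot: [0.695, 0.719, 0.0, 0.0]
contact_force: [0.7, -0.5, 0.6]
opening: 0.001
finger_force: 0.0
[ 0.4994 -0.2495  0.2263] [0.6945 0.7195 0.0003 0.0001] [-0.6454  0.0338  1.8716  0.0006  1.2358 -0.6809] 37.0333
cell_0 0.46 368.1 55.5 [ 0.616 -0.112  0.048]
dial_a 0.89 218.6 7.5 [ 0.4508 -0.0696  0.052 ]
dial_a 0.69 243.2 132.9 [ 0.4818 -0.2075  0.052 ]
dial_a 0.63 220.3 55.9 [ 0.4551 -0.1251  0.052 ]
dial_a 0.4 301.8 29.1 [ 0.5397 -0.0916  0.052 ]
guard_hinge 0.95 244.8 133.3 [ 0.484  -0.2067  0.064 ]
guard_tab 0.64 180.5 139.8 [ 0.4247 -0.211   0.0955]
jar_0 0.92 370.4 120.5 [ 0.6418 -0.1867  0.    ]
jar_0 0.58 369.7 57.9 [ 0.6363 -0.1049  0.    ]
knob_a_mark 0.56 213.6 6.1 [ 0.4489 -0.0757  0.0745]
switch_tip 0.46 211.1 9.1 [ 0.447  -0.0798  0.077 ]
switch_tip 0.16 220.4 7.6 [ 0.4562 -0.0784  0.077 ]
```

View pics/w7.png

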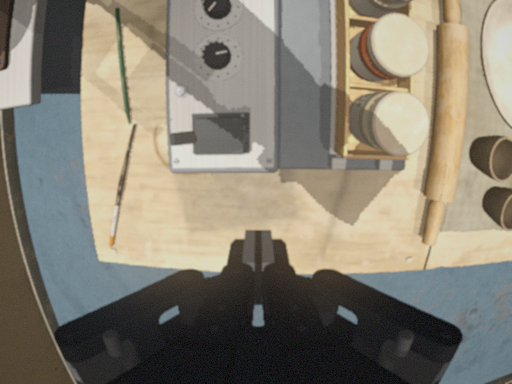

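The wrist view shows jars seated in the right-hand cells, at (392,45) and (398,122), and the guard shut at (220,132) with its tab pointing forward. I'll turn the tool and stand in front of the tab.

```bash
python3 -m handwheel '[[[0.0,0,0,0,6.92],[0.0,0,0,0,6.92],[0.0,0,0,0,6.92],[0.0,0,0,0,6.92],[0.0,0,0,0,6.92],[0.0,0,0,0,6.92],[0.0,0,0,0,6.92],[0.0,0,0,0,6.92],[0.0,0,0,0,6.92],[0.0,0,0,0,6.92],[0.0,0,0,0,6.92],[0.0,0,0,0,6.92]]]'
python3 -m handwheel '[[[0.0,0,0,0,6.92],[0.0,-0.0243,-0.0109,0,0],[0.0,-0.0243,-0.0109,0,0],[0.0,-0.0243,-0.0109,0,0],[0.0,-0.0243,-0.0109,0,0],[0.0,0,0,0.025,0],[0.0,0,0,0.025,0],[0.0,0,0,0.02,0],[0.0,0,0,0,0],[0.0,0,0,0,0]]]'
python3 jar.py; python3 shk.py w8 | grep -v jar
python3 - <<'E'
from h import *
a=viewer.read_camera('wrist'); b=viewer.read_camera('side')[170:290,190:350]
cv2.imwrite('pics/c8.png',np.hstack([a,cv2.resize(b,(512,384))])[:, :][:,:]); cv2.imwrite('pics/c8s.png',cv2.resize(np.hstack([a,cv2.resize(b,(512,384))]),(800,300)))
E
```

```text
time: 38.48
eef_pos: [0.4994, -0.2495, 0.2257]
tcp_rot: [0.997, 0.076, -0.0, -0.0]
contact_force: [0.4, 0.1, -0.4]
opening: 0.005
finger_force: 0.0
time: 39.32
eef_pos: [0.4001, -0.2091, 0.1551]
tcp_rot: [1.0, 0.018, -0.001, -0.001]
contact_force: [0.5, 0.4, 0.6]
opening: 0.004
finger_force: 0.0
39.3167 [ 0.4001 -0.2091  0.1551] yaw -87.88647960453316 q [-0.707  -0.1409  2.1754  0.      1.1095  0.8269]
top 0.88 [ 0.6337 -0.1156  0.    ] tool [ 0.2369 -0.0849 -0.0003]
top 0.8 [ 0.6348 -0.0318  0.    ] tool [ 0.2411 -0.1686 -0.0002]
top 0.78 [ 0.6373 -0.1869  0.    ] tool [ 0.2379 -0.0134 -0.0004]
top 0.67 [0.6215 0.0284 0.    ] tool [ 0.23   -0.2291 -0.    ]
[ 0.4014 -0.2102  0.1572] [0.9998 0.0184 0.0009 0.0008] [-0.7071 -0.1425  2.1727 -0.      1.1088  0.8268] 39.6167
timer_grip 0.85 49.7 139.4 [ 0.4484 -0.0181  0.0705]
dial_a 0.96 20.2 140.3 [0.4474 0.0422 0.052 ]
dial_a 0.63 162.9 128.6 [ 0.4531 -0.1282  0.052 ]
dial_a 0.61 103.2 130.4 [ 0.4527 -0.0689  0.052 ]
guard_hinge 0.75 256.4 96.0 [ 0.4809 -0.2073  0.064 ]
guard_tab 0.94 253.1 175.4 [ 0.4243 -0.2071  0.0955]
knob_a_mark 0.91 106.1 143.9 [ 0.4431 -0.0838  0.0745]
```

View pics/c8s.png

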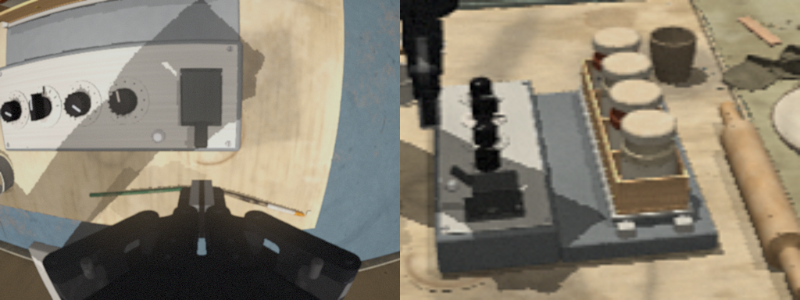

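```bash
python3 -m handwheel '[[[0.0,-0.002,0,0.023,0],[0.0,0,0,0.023,0],[0.0,0,0,0.023,0],[0.0,0,0,0,0],[0.0,0.0045,0,0,0],[0.0,0.006,0,-0.008,0],[0.0,0.006,0,-0.0085,0],[0.0,0.008,0,-0.0063,0],[0.0,0.008,0,-0.0063,0],[0.0,0,0,0,0]]]'
python3 - <<'E'
from h import *
a=viewer.read_camera('wrist'); b=viewer.read_camera('side')[170:290,190:350]
cv2.imwrite('pics/c9s.png',cv2.resize(np.hstack([a,cv2.resize(b,(512,384))]),(800,300)))
E
```

```text
time: 41.0
eef_pos: [0.4344, -0.2099, 0.1194]
tcp_rot: [1.0, 0.019, 0.003, 0.002]
contact_force: [0.3, 0.1, 0.5]
opening: 0.003
finger_force: 0.2
```

View pics/c9s.png

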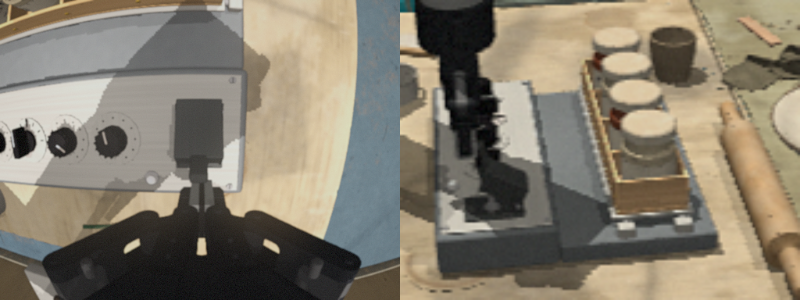

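The guard is lifted about 30° in the side view, with the finger seated under the tab. I'll continue along the arc.

```bash
python3 -m handwheel '[[[0.0,0.0095,0,-0.004,0],[0.0,0.0095,0,-0.004,0],[0.0,0.0085,0,-0.002,0],[0.0,0.0085,0,-0.002,0],[0.0,0.0085,0,0,0],[0.0,0.0085,0,0,0],[0.0,0.0055,0,0.001,0],[0.0,0.0055,0,0.001,0],[0.0,0.006,0,0,0],[0.0,0,0,0,0],[0.0,0,0,0,0]]]'
cat > gd.py <<'E'
from h import *
np.set_printoptions(precision=4,suppress=True)
st=get_state()
for c in('wrist','side','top'): viewer.read_camera(c)
for k in('guard_tab','switch_tip'):
  for c in('wrist','side','top'):
    for d in viewer.pinpoint(c,k)[:2]:
      u,v=np.array(d['xy'])*[512,384]; z=.125 if k=='guard_tab' else .077
      o,dd=ray(c,u,v,st)
      # intersect with plane y=-.2075 (tab) or height z
      p=o+dd*((-.2075-o[1])/dd[1]) if c=='side' else hit(c,u,v,z,st)
      print(k,c,round(d['confidence'],2),round(u),round(v),p)
E
python3 gd.py
```

```text
time: 42.02
eef_pos: [0.5011, -0.2059, 0.1256]
tcp_rot: [1.0, 0.018, -0.0, -0.0]
contact_force: [-0.5, 0.8, -0.0]
opening: 0.002
finger_force: 0.0
guard_tab wrist 0.64 255 198 [ 0.5268 -0.2044  0.125 ]
guard_tab side 0.66 253 230 [ 0.5268 -0.2075  0.1175]
guard_tab side 0.48 287 250 [ 0.6144 -0.2075  0.0498]
switch_tip side 0.37 276 206 [ 0.5873 -0.2075  0.1801]
switch_tip side 0.35 228 243 [ 0.4638 -0.2075  0.0817]
switch_tip top 0.66 208 144 [0.6836 0.1648 0.077 ]
switch_tip top 0.38 314 219 [ 0.4577 -0.129   0.077 ]
```

```bash
python3 -m handwheel '[[[0.0,-0.0235,0,-0.005,0],[0.0,-0.0235,0,0,0],[0.0,0,-0.0183,0,0],[0.0,0,-0.0183,0,0],[0.0,0,0,0.02,0],[0.0,0,0,0,0],[0.0,0,0,0,0]]]'
python3 gd.py
python3 - <<'E'
from h import *
a=viewer.read_camera('wrist'); b=viewer.read_camera('side')[170:290,190:350]
cv2.imwrite('pics/c10.png',cv2.resize(np.hstack([a[60:360,100:500],cv2.resize(b,(400,300))]),(800,300)))
E
```

```text
time: 43.05
eef_pos: [0.4519, -0.1706, 0.1101]
tcp_rot: [1.0, 0.018, -0.001, -0.001]
contact_force: [0.1, -0.5, 0.8]
opening: -0.001
finger_force: 0.0
guard_tab wrist 0.69 333 114 [ 0.5217 -0.2016  0.125 ]
guard_tab side 0.61 226 241 [ 0.4585 -0.2075  0.089 ]
guard_tab side 0.56 251 229 [ 0.5224 -0.2075  0.1191]
guard_tab top 0.59 277 166 [ 0.6007 -0.0291  0.125 ]
switch_tip wrist 0.55 303 218 [ 0.4545 -0.2003  0.077 ]
switch_tip side 0.44 226 241 [ 0.4584 -0.2075  0.087 ]
switch_tip top 0.25 287 222 [ 0.4509 -0.0547  0.077 ]
```

View pics/c10.png

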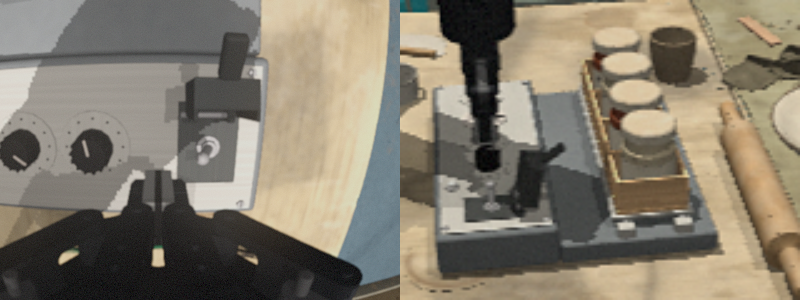

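The guard stays open on its own at (222,95). The toggle at (207,150) leans left and the finger is to its left, clear of the knob at (92,150).

```bash
python3 -m handwheel '[[[0.0,0.001,0,0.02,0],[0.0,0,0,0.02,0],[0.0,0,0,0.002,0],[0.0,0,0,0,0],[0.0,0,0.007,0,0],[0.0,0,0.007,0,0],[0.0,0,0.007,0,0],[0.0,0,0.006,0,0],[0.0,0,0,0,0]]]'
python3 gd.py | grep switch
python3 -m handwheel '[[[0.0,0,0.004,0,0],[0.0,0,0.004,0,0],[0.0,0,0,0,0],[0.0,0,0,0,0]]]'
python3 gd.py | grep switch
```

```text
time: 44.35
eef_pos: [0.4556, -0.1995, 0.0699]
tcp_rot: [1.0, 0.018, 0.001, 0.0]
contact_force: [0.3, 0.7, 1.3]
opening: 0.001
finger_force: 0.7
switch_tip wrist 0.71 286 252 [ 0.4552 -0.2151  0.077 ]
switch_tip side 0.39 230 243 [ 0.4678 -0.2075  0.0818]
time: 45.13
eef_pos: [0.4544, -0.2003, 0.0682]
tcp_rot: [1.0, 0.017, -0.001, -0.007]
contact_force: [1.6, 17.7, 8.0]
opening: -0.006
finger_force: 9.7
switch_tip wrist 0.45 286 246 [ 0.4584 -0.2155  0.077 ]
```

```bash
python3 -m handwheel '[[[0.0,0,-0.01,0,0],[0.0,0,-0.01,0,0],[0.0,0,0,-0.033,0],[0.0,0,0,-0.033,0],[0.0,0,0,-0.033,0],[0.0,0,0,-0.033,0],[0.0,0.0342,0.0077,0,0],[0.0,0.0342,0.0077,0,0],[0.0,0.0342,0.0077,0,0],[0.0,0,0,0,0],[0.0,0,0,0,0]]]'
python3 gd.py; python3 jar.py
```

```text
time: 46.5
eef_pos: [0.5583, -0.2055, 0.1998]
tcp_rot: [1.0, 0.019, -0.001, -0.0]
contact_force: [-0.4, -0.1, -0.6]
opening: -0.0
finger_force: 0.0
guard_tab side 0.49 251 228 [ 0.5243 -0.2075  0.123 ]
guard_tab side 0.19 275 222 [ 0.5849 -0.2075  0.1363]
switch_tip wrist 0.49 236 114 [ 0.6216 -0.1851  0.077 ]
switch_tip side 0.6 227 244 [ 0.4596 -0.2075  0.0803]
46.95 [ 0.5572 -0.2054  0.2013] yaw -87.91280440486676 q [-0.5238  0.1354  1.8099 -0.0001  1.1956  1.0106]
wrist 0.91 [ 0.6153 -0.0975  0.    ] tool [ 0.0619 -0.1057 -0.    ]
wrist 0.83 [ 0.6137 -0.0134 -0.    ] tool [ 0.0634 -0.1898 -0.    ]
wrist 0.72 [ 0.6186 -0.1819  0.    ] tool [ 0.0622 -0.0212  0.    ]
top 0.96 [ 0.6406 -0.0409  0.    ] tool [ 0.0893 -0.1613 -0.    ]
top 0.96 [ 0.6402 -0.1089  0.    ] tool [ 0.0864 -0.0934  0.    ]
top 0.74 [0.6305 0.0367 0.    ] tool [ 0.082  -0.2392 -0.0001]
top 0.71 [ 0.6347 -0.1977  0.    ] tool [ 0.0777 -0.0049  0.    ]
```

```bash
python3 -m handwheel '[[[0.0,0,0,0.023,0],[0.0,0,0,0.023,0],[0.0,0,0,0.023,0],[0.0,0,0,0.023,0],[0.0,0,0,0,0]]]'
python3 -m handwheel '[[[0.0,-0.01,0,0,0],[0.0,-0.01,0,0,0],[0.0,-0.01,0,0,0],[0.0,-0.01,0,0,0],[0.0,-0.009,0,0,0],[0.0,-0.009,0,0,0],[0.0,0,0,0,0],[0.0,0,0,0,0],[0.0,0,0,0,0]]]'
python3 gd.py
```

```text
time: 47.67
eef_pos: [0.5543, -0.2036, 0.1033]
tcp_rot: [1.0, 0.018, -0.004, -0.003]
contact_force: [-0.5, 0.7, -1.2]
opening: 0.001
finger_force: 0.0
time: 48.42
eef_pos: [0.4998, -0.2077, 0.1092]
tcp_rot: [1.0, 0.018, 0.0, 0.0]
contact_force: [0.1, 0.3, -0.1]
opening: -0.001
finger_force: 0.0
guard_tab wrist 0.49 253 337 [ 0.4469 -0.2076  0.125 ]
guard_tab side 0.53 217 238 [ 0.4356 -0.2075  0.098 ]
guard_tab top 0.18 298 163 [ 0.6066 -0.0875  0.125 ]
switch_tip side 0.18 226 226 [ 0.4598 -0.2075  0.1317]
```

```bash
python3 -m handwheel '[[[0.0,0,0,-0.035,0],[0.0,0,0,-0.035,0],[0.0,0,0,-0.035,0],[0.0,-0.02,0.03,-0.01,0],[0.0,-0.02,0.03,0,0],[0.0,0,0,0,0],[0.0,0,0,0,0],[0.0,0,0,0,0]]]'
python3 gd.py | grep tab; python3 shk.py w11
python3 - <<'E'
from h import *
a=viewer.read_camera('wrist'); b=viewer.read_camera('side')[170:290,190:350]
cv2.imwrite('pics/c11.png',cv2.resize(np.hstack([a,cv2.resize(b,(512,384))]),(800,300)))
E
```

```text
time: 49.53
eef_pos: [0.4617, -0.2686, 0.2233]
tcp_rot: [1.0, 0.018, -0.0, -0.001]
contact_force: [-0.5, -0.0, 0.5]
opening: 0.002
finger_force: 0.0
guard_tab wrist 0.98 196 219 [ 0.4349 -0.2154  0.125 ]
guard_tab side 0.79 214 241 [ 0.4279 -0.2075  0.0919]
guard_tab top 0.68 346 227 [ 0.427  -0.2075  0.125 ]
guard_tab top 0.37 306 170 [ 0.5856 -0.1071  0.125 ]
[ 0.4621 -0.2686  0.2238] [ 0.9998  0.0187 -0.0001 -0.0001] [-0.7164 -0.0181  1.9285  0.      1.2313  0.8169] 49.9833
cell_0 0.89 76.4 44.1 [ 0.6156 -0.0464  0.048 ]
cell_0 0.62 32.9 54.5 [0.614  0.0281 0.048 ]
timer_grip 0.89 54.4 181.4 [ 0.4499 -0.0214  0.0705]
dial_a 0.97 133.6 174.3 [ 0.4562 -0.1267  0.052 ]
dial_a 0.9 30.2 178.7 [0.4475 0.04   0.052 ]
dial_a 0.77 95.1 176.7 [ 0.4522 -0.0733  0.052 ]
guard_hinge 0.91 201.7 157.0 [ 0.4796 -0.2104  0.064 ]
guard_hinge 0.69 93.6 187.7 [ 0.4419 -0.0769  0.064 ]
guard_tab 0.84 191.7 219.4 [ 0.4223 -0.2051  0.0955]
guard_tab 0.37 117.9 99.0 [ 0.5417 -0.1315  0.0955]
jar_0 0.78 67.2 45.0 [0.6292 0.0035 0.    ]
jar_0 0.67 187.4 24.2 [ 0.6378 -0.1759  0.    ]
jar_0 0.57 30.4 55.7 [0.6252 0.0781 0.    ]
knob_a_mark 0.84 92.3 185.6 [ 0.4475 -0.082   0.0745]
```

View pics/c11.png

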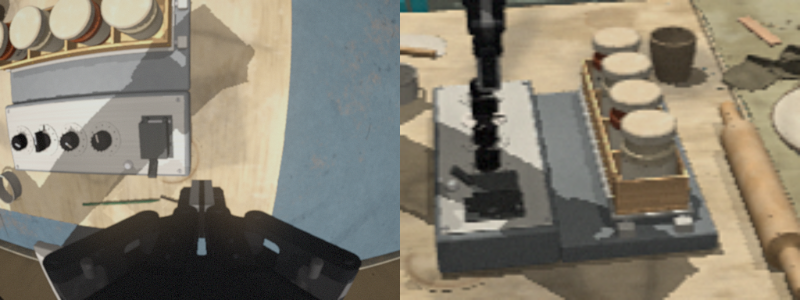

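The guard is shut over the switch at (155,135) with its tab back in the measured shut position. All four jars stand in the crate, the cup hasn't moved and the arm is clear. Handing in.

```bash
python3 -c "
from plant import sign_off
print(sign_off())"
```

```text
the job is handed in; nothing more can be done
None
```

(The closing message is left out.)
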